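# Fit the filter cartridge under its yoke and lock the keeper with the flat driver

### The job

Move the filter cartridge from its rest to the station: its body cannot pass down through the yoke, so enter its stem into the bore tilted, from the yoke's open front, then straighten it, stem on the bottom of the bore and neck in the yoke, and let go. Then take the flat driver, seat its blade in the slot and turn the keeper screw clockwise to its stop, so that its tongue closes the mouth of the yoke. Put the driver back upright in its hole in the rack, and leave the other things on the bench alone.

Things in the scene. Friction and masses are not known exactly. Their poses are not given: they have to be found in the camera images.
- cart_cap (a point): Filter cartridge, 0.3 kg, 200 mm long, upright in its rest. Point: middle of its black square cap (26 x 26 x 62 mm, to be gripped), on the axis, 169 mm above the stem's end. z from stem to cap; x, y square to the cap's faces. From below: steel stem 20 mm diameter, 55 long; white body 42 diameter, 55 long; steel neck 18 diameter, 28 long; cap.
- cart_tip (a point): Centre of the lower end of the cartridge's stem; same axes as the cap.
- rest_hole (a point): Grey rest for the cartridge, 100 x 100 mm, fixed. Point: centre of the 27 mm hole in its top, 62 mm above the bench; the stem hangs through it and the body stands on it.
- port_mouth (a point): The station, fixed: white base 130 x 120 x 55 mm with a vertical bore 36 mm in diameter and 35 mm deep in its top, under a steel yoke on a post. Point: centre of the bore's mouth, 55 mm above the bench. z up, x away from the yoke's open front towards the post (which starts 33 mm behind the axis), y to the left.
- yoke (a point): Middle of the flat steel yoke, on the bore axis, 87 mm above the bore's mouth; axes as there. Plate 8 mm thick. Its U-shaped mouth is 28 mm wide, open to -x, between prongs from x = -14 to +14 mm. A lug right of it (y -34 to -60 mm) runs forward to x = -40 mm. Cartridge home: body top 8 mm below the plate, cap 12 mm above it.
- keeper (a joint): Keeper: brass slotted screw head with a dark tongue 72 mm long, 10 wide, that turns with it just above the yoke, stiffly (0.06 N m). 0: tongue points forward, along the station's -x, mouth open; grows clockwise seen from above to the stop at 1.45 rad, tongue across the mouth, 8 degrees forward of the station's +y. Starts nearly open.
- screw_slot (a point): Keeper screw, on its axis at the top of the slot; 22 mm in front (-x) and 48 mm right (-y) of the bore axis, 104 mm above the bore's mouth. z up, x along slot and tongue (turns with them). Slot 26 mm long, 7 wide, 8 deep below this point; bevelled lips along its long sides rise 3.5 mm above it, 14 mm apart at the top.
- driver_handle (a point): Flat driver (square handle), 0.14 kg, 147 mm long, upright in a hole of the rack. Point: middle of the handle (26 x 26 x 66 mm), on the axis, 114 mm above the blade's end. z from blade to handle, x along the blade's width; x, y square to the handle's faces. It stands on a disc guard 36 mm across, underside 75 mm above the blade's end; shank 10 mm.
- driver_blade (a point): Centre of the end of the flat driver's blade (20 mm wide, 4 mm thick, 14 long); same axes as the handle.
- rack_left (a point): Aluminium driver rack, 70 x 170 mm, fixed. Point: centre of its left hole, 28 mm in diameter, in the top 83 mm above the bench; x away from the robot, y to the left.
- rack_right (a point): Centre of the rack's right hole, 100 mm from the left one; otherwise the same.
- hex_handle (a point): Hex driver, a bystander, upright in the rack's other hole: round handle 26 mm in diameter, 45 long (shorter than the flat driver's). Point: middle of the handle.
- bottle: Bystander, loose, to be left alone: amber bottle, 60 mm across, 130 high. Origin at the centre of its underside.
- beaker: Bystander, loose, to be left alone: glass beaker, 72 mm across, 90 high. Origin at the centre of its underside.
- jar: Bystander, loose, to be left alone: white jar, 64 mm across, 70 high. Origin at the centre of its underside.
- pipettor: Bystander, loose, to be left alone: hand pipettor lying flat, about 250 mm long and 26 high, origin near its middle. Origin at the centre of its underside.
- flat_driver: The flat driver's body; origin and axes as driver_blade.
- cartridge: The cartridge's body; origin and axes as cart_tip.

How it is judged:
By the outcome, as a careful person would: the job done as asked, in the order asked, and still so for the second after the job is handed in, with the robot touching nothing.
It also fails if it takes over 72 s, if anything falls off the work surface, if the arm or the gripper's body presses on something with over 40 N, if the wrist force passes 120 N, or if a joint passes its speed limit or range.

### The arm

A 6-joint arm with a two-finger parallel gripper is mounted at the origin on the work surface. World frame = base frame: x ahead of the robot, y to its left, z up, the work surface at z = 0. Lengths are in m, angles in degrees, forces in N, time in s.
With the tool pointing down it reaches from about 0.25 to 0.725 m from the base axis. Payload 9.7 kg.
Tool frame: the origin (TCP) lies midway between the tips of the shut fingers; the grasp point (between the pads) lies 19 mm behind it; y points along the fingers, x is the direction in which the jaws open and shut, and the axes are right-handed (so a half turn about y gives the same grasp; the last joint's range is limited). The gripper opens to 85 mm and grips with 20 to 120 N. Pads are 22 mm wide; open, the fingers measure 114 mm over their backs; the gripper's body (76 mm by 85 mm) begins 54 mm behind the grasp point. The pads swing forward as they close: fully open they stand 13 mm farther back than shut.
Start: joints at [-73.052, 4.979, 10.078, 95.1, 0, 90], TCP at [0.16, -0.526, 0.231] pointing down, gripper open.
Joint ranges: [-179.16, 179.16], [-48.56, 103.87], [-65.8, 70.77], [-126.05, 130.52], [-82.76, 87.17], [-180, 180]. Speed limits (degrees/s): [127.2, 127.2, 147.25, 180, 180, 180].

### API

Orientations are given as [roll, pitch, yaw] about the fixed x, y, z axes, in that order (R = Rz(yaw) Ry(pitch) Rx(roll)).
In Python, from workcell import get_obs, camera, job_done gives the robot as it stands.
- The arm moves only by the tool play_rows, never from a script. Its argument "moves" is a list of rows, each a list of 3 entries, a list of its own where there are three numbers: the turn, a rotation vector about the tool's x, y, z in degrees, then the shift along the tool's x, y, z in m, then the opening in per cent of the stroke, from 0 (shut) to 100 (fully open). A call has exactly 5 rows; each row is the pose to reach, as a shift and turn from the pose commanded when the call began, along the tool's axes at that moment; what a row does not reach only later rows make up. A row lasts 1/10 s, in which the tool goes at most 50 mm and 8.59 degrees, less where a joint would pass 70% of its speed; a pose out of reach is approached as far as the arm can. A call with a gripper value outside its range is refused whole. The fingers move at their own pace and stop on an object; "grip_force" is the grip in N (left out, the last holds). Time passes only in rows, so rows that repeat a pose let the fingers close, or fill a call up. It gives the time, the measured TCP pose, the force and the opening at its end, in the units of the state.
- get_obs(): the state, without advancing time (a new reading comes with each control period).
- camera(name): name is "side" or "top"; returns a dict with "img" (384x512x3 uint8, red, green, blue), "fov_y" (degrees; the focal length in pixels is half the picture's height over the tangent of half this angle, whatever the lens; pixels are square), "cx", "cy" (the principal point, pixels), "k1" (the pictures are not rectified: a ray, as slopes to the right and down, at radius r is drawn at 1 + k1 r^2 times it, then the intrinsics apply), "world_from_camera" (4x4, takes a point from camera to world coordinates). Camera axes: x right, y up, looking along -z (the intrinsics and any distortion apply to the point x, -y, -z); pixel columns grow to the right and rows downward; lengths in m; the calibration is good to about 2 mm. A picture is of the moment at which its call begins. There is no depth.
- job_done(): hands the job in, once; it reports no verdict.
The state is a dict: "time": time; "q": joint angles; "qd": joint speeds; "joint_efforts": joint torques, N m; "ee_pos": TCP position; "tcp_rot": TCP orientation; "wrist_force": force on the tool from outside, world axes, zero at the start; "torque": the same for the moment, N m; "opening": finger opening in m.
Only numpy, scipy, OpenCV 4.12 (cv2) and the standard library are available. Lean on these libraries where they do the work, as an engineer would, in place of code of your own. Each camera call takes 0.05 s, during which the arm holds its last target.

## Working session

There is one attempt and no reset: what is moved stays moved. The work goes in short steps, Python scripts to look and compute and a tool call to move; the robot and the scene stay as the last step left them, time stands still between calls to the robot, and variables do not carry over. Pictures are saved under pics/ and viewed, and the job is handed in when it is done.

Besides the shell and the picture viewer there is one more tool, called after "Call:" by a JSON object that holds its "fn" and its "kwargs", one argument or row to a line. play_rows: Moves the arm, as the interface text tells. Its arguments: {"type":"object","properties":{"moves":{"type":"array"},"grip_force":{"type":"number"}},"required":["moves"]}

```bash
mkdir -p pics; ls
python3 - <<'E'
from workcell import get_obs,camera
import cv2,numpy as np
o=get_obs();print({k:np.round(v,3).tolist() for k,v in o.items()})
for n in("side","top"):
    c=camera(n);cv2.imwrite(f"pics/{n}0.png",c["img"][:,:,::-1]);print(n,c["fov_y"],c["cx"],c["cy"],c["k1"],np.round(c["world_from_camera"],4).tolist())
    np.savez(f"{n}0.npz",**c)
E
```

```text
pics
{'time': 0.0, 'q': [-73.05, 5.01, 10.033, 95.097, -0.003, 89.999], 'qd': [-0.029, -0.078, 0.065, -0.043, 0.041, -0.004], 'joint_efforts': [0.002, -52.039, 46.48, 0.016, 0.0, 0.0], 'ee_pos': [0.16, -0.526, 0.231], 'tcp_rot': [-90.003, 0.075, -73.049], 'wrist_force': [0.137, -0.146, 0.306], 'torque': [0.038, -0.021, -0.017], 'opening': 0.086}
side 55.5094955967573 257.9619978167405 190.2085547444187 -0.032550307775870625 [[-0.9776, 0.1684, -0.1266, 0.4748], [-0.2106, -0.7616, 0.6129, 0.5113], [0.0068, 0.6258, 0.78, 0.7797], [0.0, 0.0, 0.0, 1.0]]
top 51.630518160994825 252.22899006211878 189.0842631786031 -0.08618433135355485 [[-0.0047, 0.9797, -0.2006, 0.3694], [-1.0, -0.0035, 0.0066, -0.0202], [0.0057, 0.2006, 0.9797, 1.2845], [0.0, 0.0, 0.0, 1.0]]
```

View pics/side0.png

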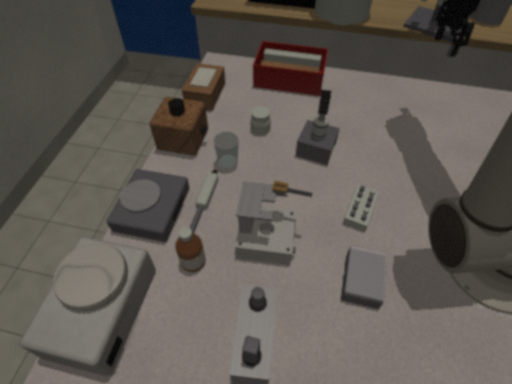

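View pics/top0.png

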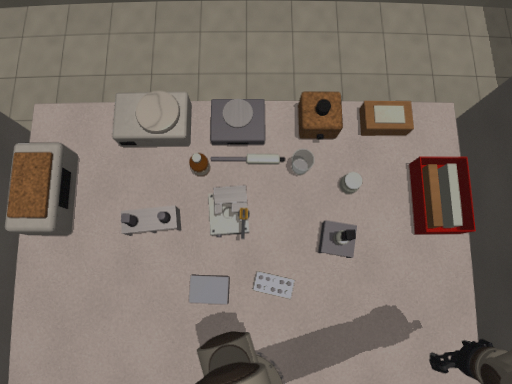

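```bash
cat > h.py <<'E'
import numpy as np,cv2
def load(n,tag): 
    d=np.load(f"{n}{tag}.npz"); return {k:d[k] for k in d}
def K(c):
    f=192/np.tan(np.radians(float(c["fov_y"]))/2); return f,float(c["cx"]),float(c["cy"]),float(c["k1"])
def ray(c,u,v):
    f,cx,cy,k1=K(c)
    p=cv2.undistortPoints(np.array([[[u,v]]],float),np.array([[f,0,cx],[0,f,cy],[0,0,1]]),np.array([k1,0,0,0]))[0,0]
    M=c["world_from_camera"]; d=M[:3,:3]@np.array([p[0],-p[1],-1]); return M[:3,3],d/np.linalg.norm(d)
def onz(c,u,v,z):
    o,d=ray(c,u,v); return o+d*(z-o[2])/d[2]
def proj(c,P):
    f,cx,cy,k1=K(c); M=c["world_from_camera"]; q=M[:3,:3].T@(np.asarray(P,float)-M[:3,3]); x,y=q[0]/-q[2],-q[1]/-q[2]
    s=1+k1*(x*x+y*y); return np.array([cx+f*x*s,cy+f*y*s])
def tri(c1,p1,c2,p2):
    o1,d1=ray(c1,*p1);o2,d2=ray(c2,*p2)
    t=np.linalg.lstsq(np.stack([d1,-d2],1),o2-o1,rcond=None)[0]
    a,b=o1+t[0]*d1,o2+t[1]*d2; return (a+b)/2,np.linalg.norm(a-b)
def crop(c,x0,y0,w,h,s,fn):
    im=cv2.resize(c["img"][y0:y0+h,x0:x0+w,::-1],None,fx=s,fy=s,interpolation=cv2.INTER_CUBIC)
    for i in range(0,w,10): cv2.putText(im,str(x0+i),(i*s,8),0,.3,(0,0,255),1); cv2.line(im,(i*s,10),(i*s,14),(0,0,255),1)
    for i in range(0,h,10): cv2.putText(im,str(y0+i),(0,i*s+4),0,.3,(0,0,255),1)
    cv2.imwrite(fn,im)
E
python3 - <<'E'
from h import *
s,t=load("side","0"),load("top","0")
crop(s,225,175,90,70,8,"pics/s_st.png");crop(t,195,175,70,70,8,"pics/t_st.png")
def cat(a,b,fn):pass
crop(s,285,85,65,80,7,"pics/s_ca.png");crop(t,310,210,60,55,8,"pics/t_ca.png")
crop(s,220,280,70,100,6,"pics/s_ra.png");crop(t,110,195,80,50,8,"pics/t_ra.png")
E
```

```text
(no output)
```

View pics/s_st.png

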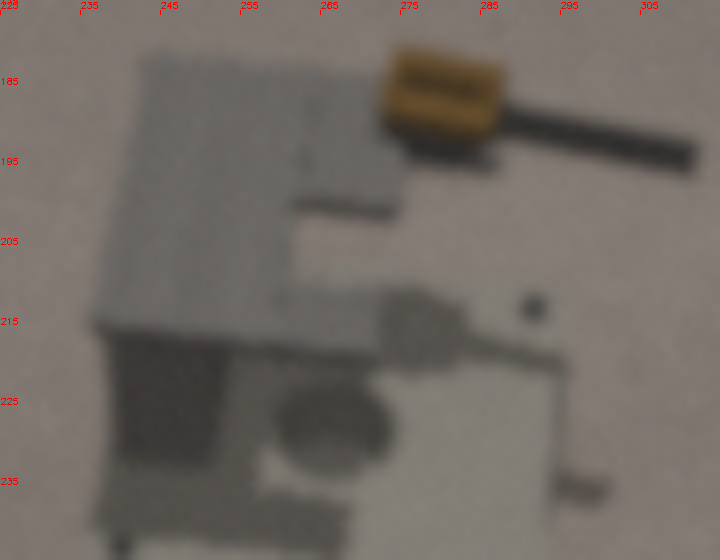

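View pics/t_st.png

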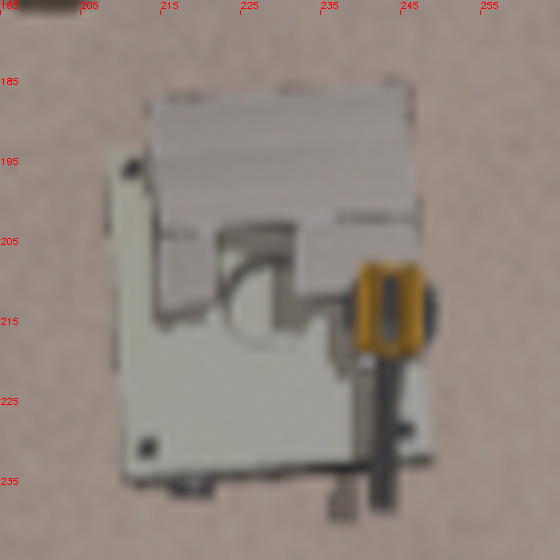

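View pics/s_ca.png

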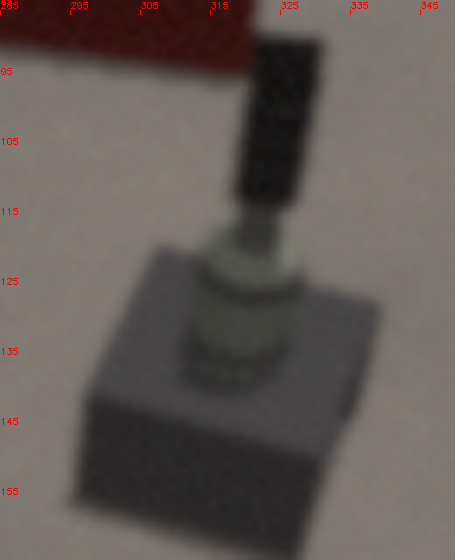

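View pics/t_ca.png

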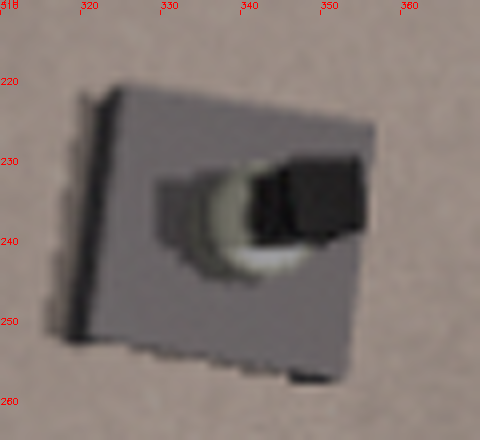

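View pics/s_ra.png

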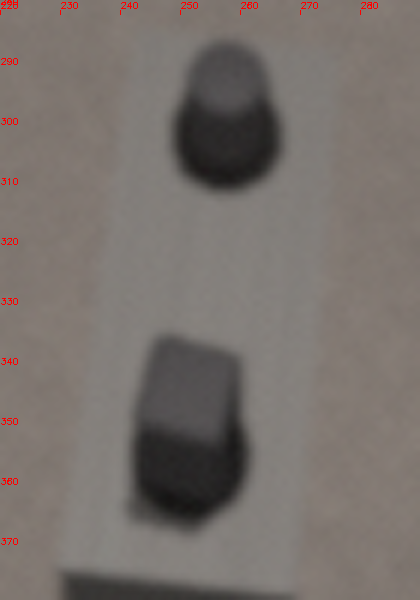

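View pics/t_ra.png

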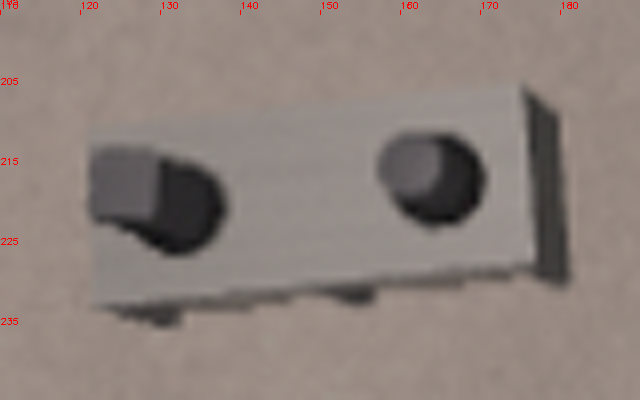

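Run:
```python
from h import *
s,t=load("side","0"),load("top","0")
def rep(n,pts,c,z):
    P=np.array([onz(c,u,v,z) for u,v in pts]); m=P.mean(0)
    e=[(np.round(np.linalg.norm(P[(i+1)%4]-P[i])*1000,1),round(float(np.degrees(np.arctan2(*(P[(i+1)%4]-P[i])[1::-1]))),1)) for i in range(len(P))]
    print(n,np.round(m,4),e)
# mask contours
for n,c,(x0,y0,w,h) in (("top",t,(310,210,60,55)),("side",s,(285,85,65,80))):
    g=cv2.cvtColor(c["img"],cv2.COLOR_RGB2HSV)
    print(n,g[232,350] if n=="top" else g[105,324])
rep("rest top",[(324.7,221),(356.5,225.5),(353,257.5),(320.2,252.3)],t,.062)
rep("rest side",[(307.5,120.5),(339,128.5),(331,151),(297.5,141.5)],s,.062)
rep("cap top",[(346,230),(354.8,229.5),(355.5,238.5),(347,240)],t,.207)
rep("rack top R",[(175,206),(177,228.5)],t,.083)
rep("rack top L",[(121,211),(121.5,233)],t,.083)
rep("driver top",[(121,213.7),(129.6,214),(129,222.5),(121,222.5)],t,.155)
rep("driver side",[(247,336.5),(259.5,340),(256.5,354),(243,350.5)],s,.155)
rep("hex top",[(161,215.5)],t,.083+.045)
rep("st base",[(209,195),(249,232),(210.5,235)],t,.055)
print(onz(t,210.5,235,.055),onz(t,249,232.5,.055))
```

```text
top [ 0  8 34]
side [30 10 25]
rest top [ 0.4616 -0.2943  0.062 ] [(np.float64(100.3), -98.5), (np.float64(99.7), 170.8), (np.float64(102.1), 80.5), (np.float64(97.9), -10.3)]
rest side [ 0.4634 -0.2897  0.062 ] [(np.float64(96.1), 171.0), (np.float64(99.5), 81.3), (np.float64(97.7), -10.1), (np.float64(97.5), -99.6)]
cap top [ 0.4625 -0.2959  0.207 ] [(np.float64(24.5), -87.3), (np.float64(24.6), -178.5), (np.float64(23.9), 99.2), (np.float64(27.3), 3.1)]Traceback (most recent call last):
  File "<stdin>", line 14, in <module>
  File "<stdin>", line 5, in rep
IndexError: index 2 is out of bounds for axis 0 with size 2
```

```bash
cat >> h.py <<'E'
def rep(n,pts,c,z):
    P=np.array([onz(c,u,v,z) for u,v in pts]); m=P.mean(0);N=len(P)
    e=[(float(np.round(np.linalg.norm(P[(i+1)%N]-P[i])*1000,1)),round(float(np.degrees(np.arctan2(*(P[(i+1)%N]-P[i])[1::-1]))),1)) for i in range(N)]
    print(n,np.round(m,4),e if N>1 else"");return P
E
python3 - <<'E'
from h import *
s,t=load("side","0"),load("top","0")
rep("rack top R",[(175,206),(177,228.5)],t,.083)
rep("rack top L",[(121,211),(121.5,233)],t,.083)
rep("rack back",[(121,211),(175,206)],t,.083)
rep("rack front",[(121,233),(177,228.5)],t,.083)
rep("driver top",[(121,213.7),(129.6,214),(129,222.5),(121,222.5)],t,.155)
rep("driver side",[(247,336.5),(259.5,340),(256.5,354),(243,350.5)],s,.155)
rep("hex top",[(161,215.5)],t,.083+.045)
rep("base front",[(210.5,235),(249,232.5)],t,.055)
rep("base left",[(208.5,194),(210.5,235)],t,.055)
rep("bore top",[(227.5,211)],t,.055)
rep("bore side",[(267,228)],s,.055)
rep("yoke L prong",[(214.5,215.3),(222,212.5),],t,.146)
rep("yoke mouth",[(222,203.2),(231.7,203)],t,.146)
rep("plate rear?",[(213,188),(245.5,186)],t,.18)
rep("head",[(240,208.3),(248,208),(247,219.5),(239,219)],t,.165)
rep("slot",[(243.5,209),(243.2,218)],t,.1625)
rep("tongue",[(243,222),(242.3,238)],t,.15)
rep("head side",[(273.9,181),(288,183.5),(287,192),(273,191)],s,.1625)
rep("tongue s",[(288,189),(312,195)],s,.15)
E
```

```text
rack top R [0.5286 0.205  0.083 ] [(69.7, -173.1), (69.7, 6.9)]
rack top L [0.514  0.3735 0.083 ] [(68.0, -175.4), (68.0, 4.6)]
rack back [0.5555 0.2927 0.083 ] [(167.8, -84.8), (167.8, 95.2)]
rack front [0.4871 0.2866 0.083 ] [(172.1, -85.4), (172.1, 94.6)]
driver top [0.5163 0.3391 0.155 ] [(25.3, -92.0), (24.7, 179.0), (23.4, 90.0), (25.6, 3.3)]
driver side [0.5178 0.3421 0.155 ] [(21.6, 177.0), (22.7, 89.6), (22.7, -1.6), (23.2, -93.1)]
hex top [0.5277 0.2411 0.128 ] 
base front [0.4803 0.0418 0.055 ] [(119.4, -86.5), (119.4, 93.5)]
base left [0.5412 0.1055 0.055 ] [(129.4, -176.3), (129.4, 3.7)]
bore top [0.5514 0.0492 0.055 ] 
bore side [0.5477 0.0487 0.055 ] 
yoke L prong [0.5295 0.0708 0.146 ] [(23.1, -69.5), (23.1, 110.5)]
yoke mouth [0.5611 0.0462 0.146 ] [(28.2, -89.0), (28.2, 91.0)]
plate rear? [0.6018 0.0377 0.18  ] [(92.6, -86.6), (92.6, 93.4)]
head [ 0.5272 -0.0025  0.165 ] [(22.8, -88.0), (33.1, 174.9), (22.7, 86.2), (30.8, -5.2)]
slot [ 0.5282 -0.0021  0.1625] [(25.9, 178.1), (25.9, -1.9)]
tongue [4.824e-01 2.000e-04 1.500e-01] [(45.9, 177.5), (45.9, -2.5)]
head side [0.529  0.0064 0.1625] [(31.7, 179.3), (24.2, 94.1), (30.3, 7.2), (28.5, -83.3)]
tongue s [0.4855 0.0014 0.15  ] [(54.5, 174.4), (54.5, -5.6)]
```

```bash
cat >> h.py <<'E'
from scipy.spatial.transform import Rotation as Rot
def go(pos,rot=None,n=None,o=None):
    """print tool-frame turn/shift from current pose to target"""
    from workcell import get_obs
    o=o or get_obs(); R0=Rot.from_euler("xyz",o["tcp_rot"],degrees=True)
    R1=R0 if rot is None else (rot if isinstance(rot,Rot) else Rot.from_euler("xyz",rot,degrees=True))
    d=R0.inv().apply(np.array(pos)-o["ee_pos"]); w=(R0.inv()*R1).as_rotvec(degrees=True)
    print("turn",np.round(w,2).tolist(),"shift",np.round(d,4).tolist(),"| t",round(o["time"],2),"q",np.round(o["q"],1).tolist(),"F",np.round(o["wrist_force"],1).tolist(),"open",round(o["opening"],4))
    return w,d
E
python3 - <<'E'
from h import *
go([.4625,-.294,.27],[-90,0,-87])
E
```

```text
turn [0.01, 13.95, -0.07] shift [-0.1338, -0.0392, 0.3567] | t 0.1 q [-73.1, 5.0, 10.0, 95.1, -0.0, 90.0] F [-0.3, -1.1, -0.5] open 0.0856
```

Call:
{"fn": "play_rows", "kwargs": {
  "moves": [
    [[0,3,0],[-0.017,-0.006,0.045],100],
    [[0,6,0],[-0.034,-0.012,0.09],100],
    [[0,9,0],[-0.051,-0.02,0.135],100],
    [[0,12,0],[-0.068,-0.03,0.18],100],
    [[0,14,0],[-0.085,-0.039,0.225],100]
  ]
}}

```text
time: 0.6
ee_pos: [0.3519, -0.3777, 0.2705]
tcp_rot: [-90.0, 0.0, -87.2]
wrist_force: [0.5, -1.4, 1.2]
opening: 0.0854
```

Run:
```python
from h import *
go([.4625,-.294,.27],[-90,0,-87])
```

```text
turn [0.01, -0.19, -0.01] shift [-0.0782, 0.0005, 0.1146] | t 0.6 q [-47.0, 1.4, 10.7, 99.4, -0.0, 130.2] F [0.5, -1.4, 1.2] open 0.0854
```

Call:
{"fn": "play_rows", "kwargs": {
  "moves": [
    [[0,-8.5,0],[-0.016,0,0.023],100],
    [[0,-17,0],[-0.032,0,0.046],100],
    [[0,-25.5,0],[-0.048,0,0.069],100],
    [[0,-34,0],[-0.064,0,0.092],100],
    [[0,-42.5,0],[-0.078,0.0005,0.1146],100]
  ]
}}

```text
time: 1.1
ee_pos: [0.462, -0.2944, 0.2695]
tcp_rot: [-90.0, 0.0, -44.2]
wrist_force: [-0.6, -0.3, -0.3]
opening: 0.0854
```

Call:
{"fn": "play_rows", "kwargs": {
  "moves": [
    [[0,-8.5,0],[0,0,0],100],
    [[0,-17,0],[0,0,0],100],
    [[0,-25.5,0],[0,0,0],100],
    [[0,-34,0],[0,0,0],100],
    [[0,-42.5,0],[0,0,0],100]
  ]
}}

```text
time: 1.6
ee_pos: [0.4611, -0.2953, 0.2693]
tcp_rot: [-90.0, 0.0, -1.7]
wrist_force: [-0.7, -0.3, -0.2]
opening: 0.0855
```

Call:
{"fn": "play_rows", "kwargs": {
  "moves": [
    [[0,-8.5,0],[0,0,0],100],
    [[0,-17,0],[0,0,0],100],
    [[0,-25.5,0],[0,0,0],100],
    [[0,-34,0],[0,0,0],100],
    [[0,-42.5,0],[0,0,0],100]
  ]
}}

```text
time: 2.1
ee_pos: [0.4611, -0.2954, 0.2693]
tcp_rot: [-90.0, 0.0, 40.8]
wrist_force: [-0.5, 0.0, 0.4]
opening: 0.0853
```

Call:
{"fn": "play_rows", "kwargs": {
  "moves": [
    [[0,-8.5,0],[0,0,0],100],
    [[0,-17,0],[0,0,0],100],
    [[0,-25.5,0],[0,0,0],100],
    [[0,-34,0],[0,0,0],100],
    [[0,-42.5,0],[0,0,0],100]
  ]
}}

```text
time: 2.6
ee_pos: [0.4611, -0.2954, 0.2694]
tcp_rot: [-90.0, -0.0, 83.3]
wrist_force: [-0.5, 0.4, -0.2]
opening: 0.0849
```

```bash
cat >> h.py <<'E'
def snap(tag):
    from workcell import camera
    for n in("side","top"):
        c=camera(n); np.savez(f"{n}{tag}.npz",**c)
    return load("side",tag),load("top",tag)
E
python3 - <<'E'
from h import *
s,t=snap("1")
go([.4625,-.294,.27],[-90,0,93])
crop(s,275,60,90,100,6,"pics/s1.png");crop(t,300,190,90,75,8,"pics/t1.png")
E
```

```text
turn [-0.04, -9.92, 0.02] shift [0.0015, -0.0006, -0.0012] | t 2.7 q [-32.6, 5.8, 15.2, 99.5, 0.0, -25.7] F [0.4, 0.6, -0.2] open 0.0855
```

View pics/s1.png

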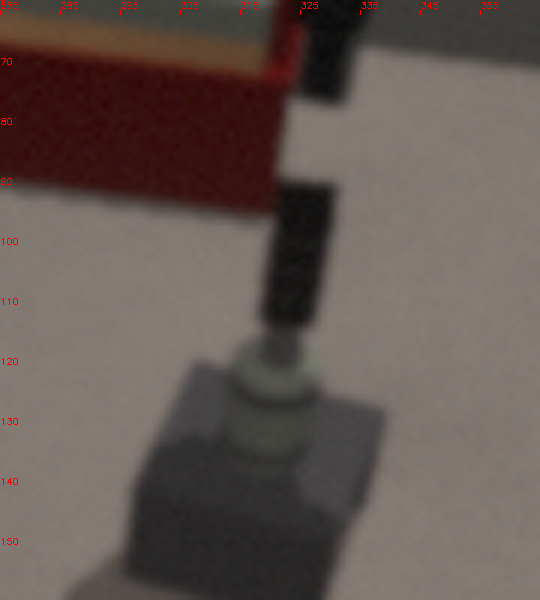

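View pics/t1.png

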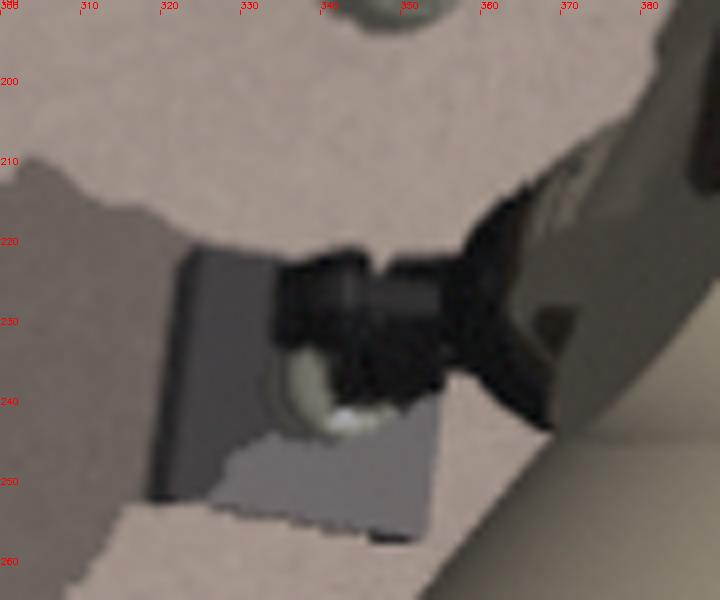

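Run:
```python
from h import *
s,t=load("side","0"),load("top","0")
for z in(.062,.117,.145,.207): print(z,proj(s,[.4625,-.294,z]),proj(t,[.4625,-.294,z]))
```

```text
0.062 [319.1790318  134.07060771] [338.53752261 238.67605312]
0.117 [321.88118086 119.29654329] [342.60954841 237.21486906]
0.145 [323.34273615 111.29237525] [344.82891086 236.41776295]
0.207 [326.80784343  92.27863299] [350.1399908  234.50815906]
```

Call:
{"fn": "play_rows", "kwargs": {
  "moves": [
    [[0,-3,0],[0.001,0.02,-0.001],100],
    [[0,-6,0],[0.001,0.04,-0.001],100],
    [[0,-10,0],[0.001,0.06,-0.001],100],
    [[0,-10,0],[0.001,0.085,-0.001],100],
    [[0,-10,0],[0.001,0.1085,-0.001],100]
  ]
}}

```text
time: 3.2
ee_pos: [0.4622, -0.2945, 0.1601]
tcp_rot: [-90.0, -0.0, 92.7]
wrist_force: [-0.1, -0.6, 0.1]
opening: 0.0858
```

Call:
{"fn": "play_rows", "kwargs": {
  "moves": [
    [[0,0,0],[0,0,0],20],
    [[0,0,0],[0,0,0],20],
    [[0,0,0],[0,0,0],20],
    [[0,0,0],[0,0,0],20],
    [[0,0,0],[0,0,0],20]
  ],
  "grip_force": 60
}}

```text
time: 3.7
ee_pos: [0.4629, -0.2948, 0.1628]
tcp_rot: [-90.1, 0.1, 92.9]
wrist_force: [-0.6, 1.1, 5.2]
opening: 0.0252
```

Run:
```python
from h import *
s,t=snap("2")
go([.4625,-.294,.36],[-90,0,93])
crop(s,275,60,90,100,6,"pics/s2.png");crop(t,300,190,90,75,8,"pics/t2.png")
```

```text
turn [0.11, -0.07, -0.06] shift [0.0006, -0.1973, -0.0001] | t 3.8 q [-32.5, 3.8, 1.2, 87.3, 0.0, -35.4] F [-0.4, 1.7, 6.5] open 0.0253
```

View pics/s2.png

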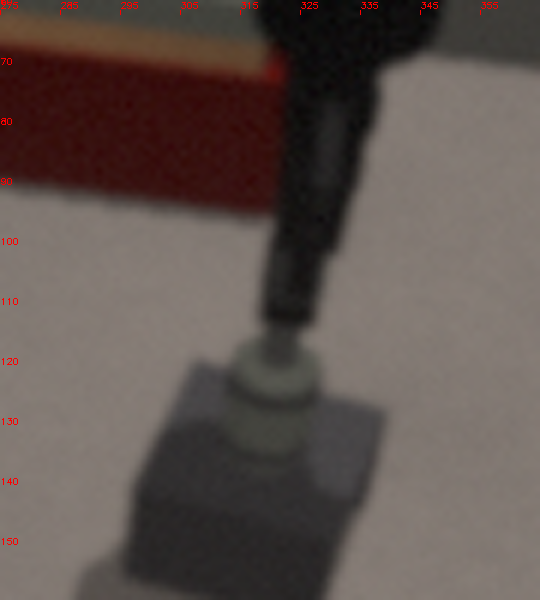

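Call:
{"fn": "play_rows", "kwargs": {
  "moves": [
    [[0,0,0],[0,-0.02,0],20],
    [[0,0,0],[0,-0.05,0],20],
    [[0,0,0],[0,-0.09,0],20],
    [[0,0,0],[0,-0.14,0],20],
    [[0,0,0],[0,-0.19,0],20]
  ]
}}

```text
time: 4.3
ee_pos: [0.4619, -0.2943, 0.353]
tcp_rot: [-90.0, -0.0, 92.9]
wrist_force: [1.1, -0.4, -1.8]
opening: 0.0256
```

Run:
```python
from h import *
s,t=snap("3")
w,d=go([.4625,-.294,.36],[-90,0,93])
from workcell import get_obs
o=get_obs();print(o["ee_pos"],o["tcp_rot"])
R=Rot.from_euler("xyz",o["tcp_rot"],degrees=True)
for L in(-.045,.0,.018,.046,.1008,.1558):
    p=o["ee_pos"]+R.apply([0,L,0]);print(L,np.round(proj(s,p),1),np.round(proj(t,p),1))
crop(s,270,30,100,120,5,"pics/s3.png");crop(t,300,190,100,75,7,"pics/t3.png")
```

```text
turn [0.53, -0.07, -0.38] shift [0.0011, -0.0009, 0.0006] | t 4.4 q [-32.5, 9.6, 30.0, 109.7, -0.0, -35.4] F [-0.1, -0.6, -3.5] open 0.0253
[ 0.46312449 -0.29510421  0.35908537] [-90.53203424   0.38407245  92.92449304]
-0.045 [340.4  16.8] [372.1 226.6]
0.0 [336.7  36.2] [366.5 228.5]
0.018 [335.3  43.6] [364.4 229.2]
0.046 [333.2  54.6] [361.3 230.3]
0.1008 [329.4  74.6] [355.6 232.1]
0.1558 [325.8  92.9] [350.5 233.8]
```

View pics/s3.png

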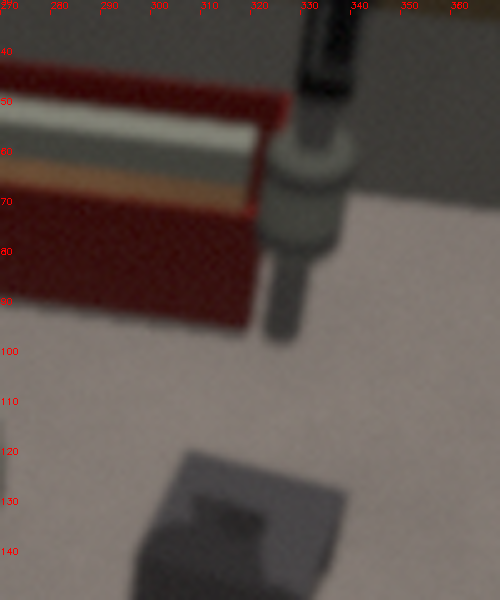

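View pics/t3.png

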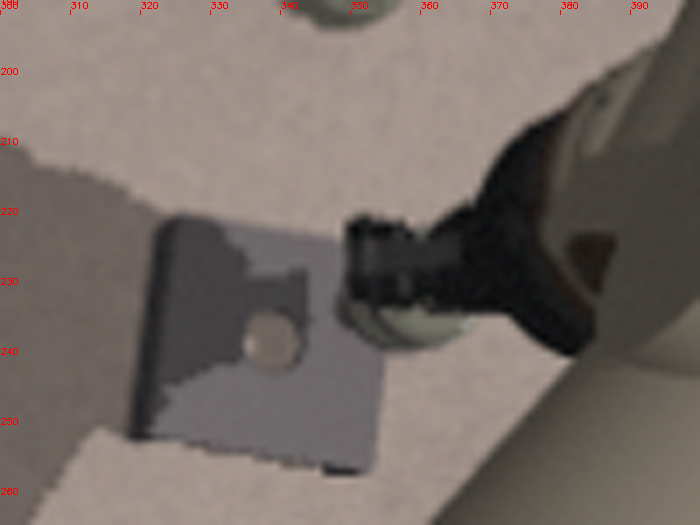

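```bash
cat > ov.py <<'E'
from h import *
s,t=load("side","0"),load("top","0")
B=np.array([.548,.0475]);yaw=np.radians(3.8)
Rz=np.array([[np.cos(yaw),-np.sin(yaw)],[np.sin(yaw),np.cos(yaw)]])
def W(x,y,z): return np.r_[B+Rz@[x,y],z+.055]
def draw(c,x0,y0,w,h,sc,fn):
    im=cv2.resize(c["img"][y0:y0+h,x0:x0+w,::-1],None,fx=sc,fy=sc,interpolation=cv2.INTER_CUBIC)
    def pl(P,col):
        q=np.array([((proj(c,p)+.5-[x0,y0])*sc) for p in P]).round().astype(np.int32); cv2.polylines(im,[q],False,col,1)
    a=np.linspace(0,2*np.pi,40)
    pl([W(.018*np.cos(k),.018*np.sin(k),0) for k in a],(0,0,255))
    pl([W(-.014,.04,.091),W(-.014,.014,.091),W(.014,.014,.091),W(.014,-.014,.091),W(-.014,-.014,.091),W(-.014,-.034,.091),W(-.04,-.034,.091),W(-.04,-.06,.091),W(.0,-.06,.091)],(0,255,0))
    pl([W(-.065,-.06,0),W(-.065,.06,0),W(.065,.06,0),W(.065,-.06,0),W(-.065,-.06,0)],(255,0,0))
    S=W(-.022,-.048,.104); cv2.circle(im,tuple(((proj(c,S)+.5-[x0,y0])*sc).round().astype(int).tolist()),4,(255,0,255),1)
    cv2.imwrite(fn,im)
draw(t,195,175,70,70,8,"pics/ov_t.png");draw(s,225,175,90,80,8,"pics/ov_s.png")
E
python3 ov.py
```

```text
(no output)
```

View pics/ov_t.png

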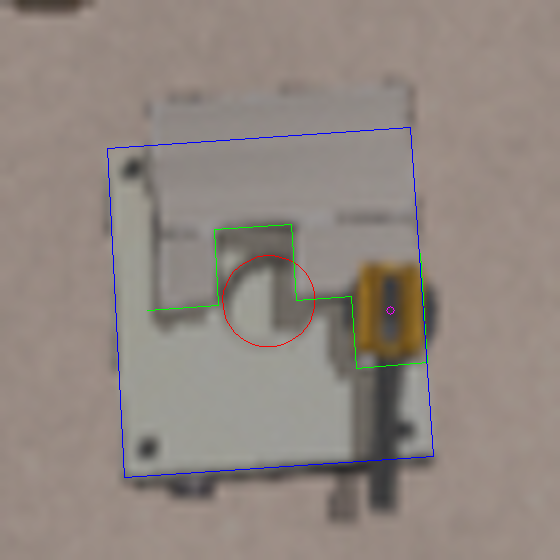

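View pics/ov_s.png

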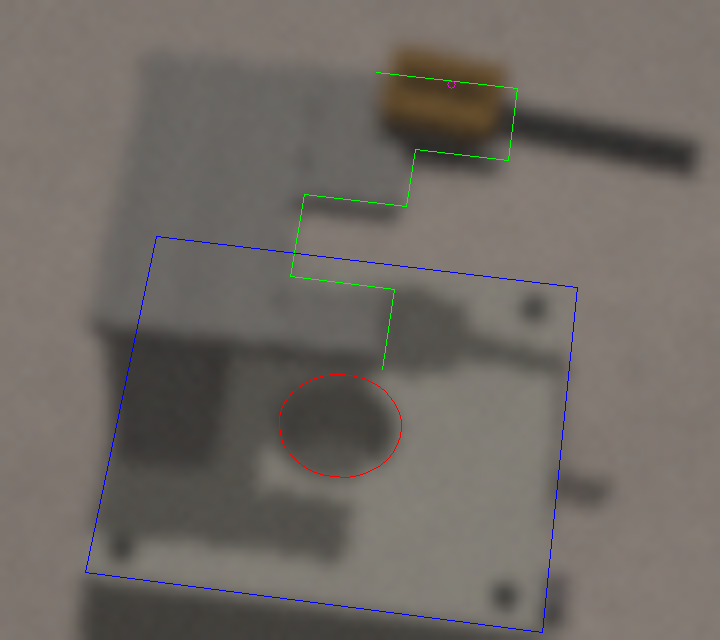

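```bash
cat >> h.py <<'E'
SB=np.array([.549,.0472,.055]);SY=3.8;LT=.1558
def cartpose(th,px,pz,py=0.):
    Rs=Rot.from_euler("z",SY,degrees=True)
    tip=SB+Rs.apply([px,py,pz]); t=np.radians(th)
    ty=Rs.apply([np.sin(t),0,-np.cos(t)]); tx=Rs.apply([0,1,0]); tz=np.cross(tx,ty)
    return tip-LT*ty, Rot.from_matrix(np.stack([tx,ty,tz],1))
def cg(*a): p,R=cartpose(*a); print(a,np.round(p,4),end=" "); return go(p,R)
E
python3 - <<'E'
from h import *
cg(0,-.05,.14); cg(25,-.01,.14)
E
```

```text
(0, -0.05, 0.14) [0.4991 0.0439 0.3508] turn [0.53, -0.87, -0.39] shift [0.3368, 0.0065, -0.0532] | t 4.4 q [-32.5, 9.6, 30.0, 109.7, -0.0, -35.4] F [-0.1, -0.6, -3.5] open 0.0253
(25, -0.01, 0.14) [0.4733 0.0422 0.3362] turn [-24.47, -0.77, -0.57] shift [0.3365, 0.0209, -0.0272] | t 4.4 q [-32.5, 9.6, 30.0, 109.7, -0.0, -35.4] F [-0.1, -0.6, -3.5] open 0.0253
```

Call:
{"fn": "play_rows", "kwargs": {
  "moves": [
    [[0,0,0],[0.02,0,-0.002],20],
    [[0,0,0],[0.055,0,-0.005],20],
    [[-3,0,0],[0.09,0.002,-0.008],20],
    [[-6,0,0],[0.13,0.004,-0.011],20],
    [[-9,-0.5,0],[0.17,0.007,-0.014],20]
  ]
}}

```text
time: 4.9
ee_pos: [0.4674, -0.1227, 0.3433]
tcp_rot: [-99.1, -0.0, 93.4]
wrist_force: [0.7, -0.1, -2.3]
opening: 0.0254
```

Run:
```python
from h import *
cg(25,-.01,.14)
```

```text
(25, -0.01, 0.14) [0.4733 0.0422 0.3362] turn [-15.94, -0.38, -0.11] shift [0.1643, 0.0095, -0.0144] | t 4.9 q [-16.5, -8.7, 9.0, 99.2, 3.1, -19.7] F [0.7, -0.1, -2.3] open 0.0254
```

Call:
{"fn": "play_rows", "kwargs": {
  "moves": [
    [[-4,0,0],[0.04,0.002,-0.003],20],
    [[-8,0,0],[0.08,0.004,-0.007],20],
    [[-12,0,0],[0.12,0.006,-0.01],20],
    [[-16,-0.4,0],[0.15,0.009,-0.014],20],
    [[-16,-0.4,0],[0.1643,0.0095,-0.0144],20]
  ]
}}

```text
time: 5.4
ee_pos: [0.4718, 0.0429, 0.336]
tcp_rot: [-115.1, 0.1, 93.9]
wrist_force: [0.6, -0.6, -2.3]
opening: 0.0252
```

Run:
```python
from h import *
cg(25,-.01,.14)
cg(25,.002,.03)
```

```text
(25, -0.01, 0.14) [0.4733 0.0422 0.3362] turn [0.11, 0.18, -0.05] shift [-0.0008, 0.0004, -0.0014] | t 5.4 q [5.7, -27.2, -9.6, 82.5, -0.9, 1.6] F [0.6, -0.6, -2.3] open 0.0252
(25, 0.002, 0.03) [0.4853 0.043  0.2262] turn [0.11, 0.18, -0.05] shift [-0.0006, 0.1051, 0.0344] | t 5.4 q [5.7, -27.2, -9.6, 82.5, -0.9, 1.6] F [0.6, -0.6, -2.3] open 0.0252
```

Run:
```python
from h import *
cg(25,-.03,.06);cg(25,-.0165,.03)
```

```text
(25, -0.03, 0.06) [0.4534 0.0408 0.2562] turn [0.11, 0.18, -0.05] shift [-0.0006, 0.0644, 0.0506] | t 5.4 q [5.7, -27.2, -9.6, 82.5, -0.9, 1.6] F [0.6, -0.6, -2.3] open 0.0252
(25, -0.0165, 0.03) [0.4668 0.0417 0.2262] turn [0.11, 0.18, -0.05] shift [-0.0006, 0.0973, 0.0512] | t 5.4 q [5.7, -27.2, -9.6, 82.5, -0.9, 1.6] F [0.6, -0.6, -2.3] open 0.0252
```

Call:
{"fn": "play_rows", "kwargs": {
  "moves": [
    [[0,0,0],[0,0.02,0.018],20],
    [[0,0,0],[0,0.04,0.036],20],
    [[0,0,0],[-0.0006,0.064,0.05],20],
    [[0,0,0],[-0.0006,0.081,0.051],20],
    [[0,0,0],[-0.0006,0.097,0.051],20]
  ]
}}

```text
time: 5.9
ee_pos: [0.4674, 0.0396, 0.2254]
tcp_rot: [-114.9, 0.2, 93.8]
wrist_force: [-1.3, -0.1, -3.2]
opening: 0.0259
```

Run:
```python
from h import *
s,t=snap("4")
cg(25,-.0165,.03)
from workcell import get_obs
o=get_obs();R=Rot.from_euler("xyz",o["tcp_rot"],degrees=True)
for L in(.0458,.1008,.1558):
    p=o["ee_pos"]+R.apply([0,L,0]);print(L,p.round(4),np.round(proj(s,p),1),np.round(proj(t,p),1))
crop(s,220,150,110,105,6,"pics/s4.png");crop(t,185,165,80,80,7,"pics/t4.png")
```

```text
(25, -0.0165, 0.03) [0.4668 0.0417 0.2262] turn [-0.28, 0.08, -0.14] shift [0.0022, -0.002, -0.0007] | t 6.0 q [5.3, -31.8, -25.0, 72.1, -0.8, 1.3] F [0.0, 0.0, -3.2] open 0.0252
0.0458 [0.4863 0.0407 0.1825] [298.4 196.7] [227.9 227.5]
0.1008 [0.5093 0.0421 0.1326] [285.8 209.4] [228.4 221.4]
0.1558 [0.5322 0.0435 0.0826] [274.4 220.8] [228.8 215.9]
```

View pics/s4.png

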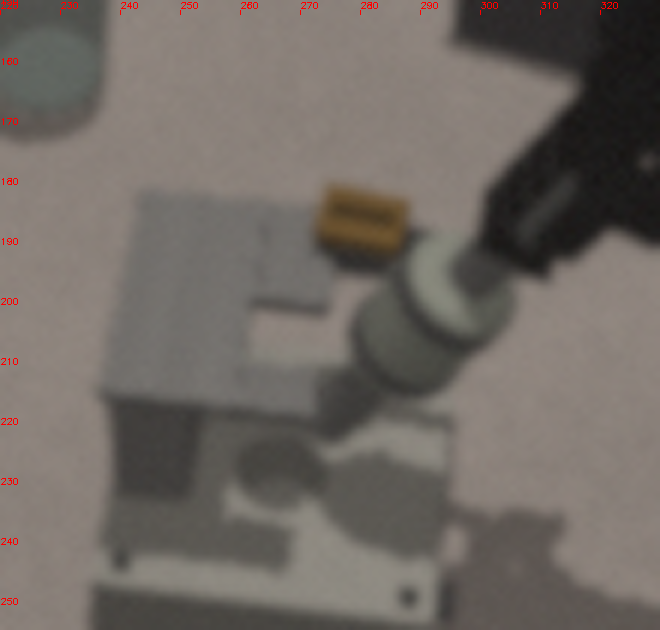

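View pics/t4.png

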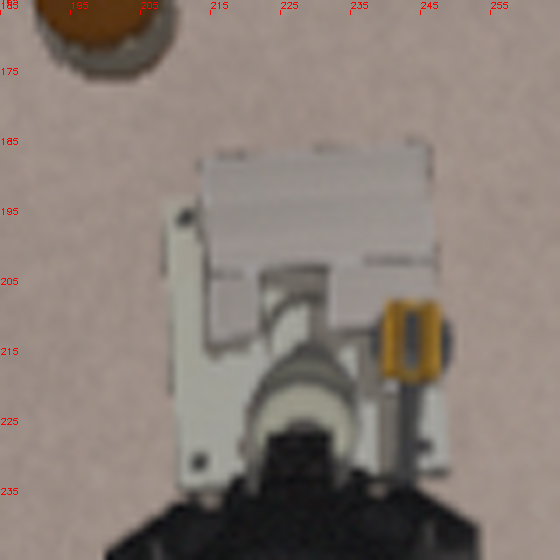

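```bash
sed -i 's/SB=np.array(\[.549,.0472/SB=np.array([.5485,.0465/' h.py
python3 - <<'E'
from h import *
cg(25,-.0025,0);cg(25,.0045,-.015);cg(23,.0063,-.026)
E
```

```text
(25, -0.0025, 0) [0.4803 0.042  0.1962] turn [-0.28, 0.08, -0.14] shift [0.0016, 0.0309, -0.0004] | t 6.0 q [5.3, -31.8, -25.0, 72.1, -0.8, 1.3] F [0.0, 0.0, -3.2] open 0.0252
(25, 0.0045, -0.015) [0.4873 0.0424 0.1812] turn [-0.28, 0.08, -0.14] shift [0.0017, 0.0475, -0.0005] | t 6.0 q [5.3, -31.8, -25.0, 72.1, -0.8, 1.3] F [0.0, 0.0, -3.2] open 0.0252
(23, 0.0063, -0.026) [0.494  0.0429 0.1724] turn [1.72, 0.08, -0.14] shift [0.0017, 0.0583, -0.0029] | t 6.0 q [5.3, -31.8, -25.0, 72.1, -0.8, 1.3] F [0.0, 0.0, -3.2] open 0.0252
```

Call:
{"fn": "play_rows", "kwargs": {
  "moves": [
    [[0,0,0],[0.0016,0.01,-0.0005],20],
    [[0,0,0],[0.0016,0.02,-0.0005],20],
    [[0,0,0],[0.0016,0.03,-0.0005],20],
    [[0,0,0],[0.0016,0.039,-0.0005],20],
    [[0,0,0],[0.0016,0.0475,-0.0005],20]
  ]
}}

```text
time: 6.5
ee_pos: [0.4888, 0.0425, 0.1839]
tcp_rot: [-115.0, 0.2, 93.8]
wrist_force: [-0.2, -0.5, -3.0]
opening: 0.0254
```

Run:
```python
from h import *
s,t=snap("5")
cg(25,.0045,-.015);cg(23,.0063,-.026);cg(22,.0062,-.0288);cg(20,.006,-.031)
crop(s,220,150,110,105,6,"pics/s5.png");crop(t,185,165,80,80,7,"pics/t5.png")
```

```text
(25, 0.0045, -0.015) [0.4873 0.0424 0.1812] turn [-0.12, 0.09, -0.13] shift [0.0001, 0.0012, 0.0018] | t 6.6 q [5.4, -29.7, -28.4, 66.4, -0.8, 1.4] F [-0.6, 0.3, -1.2] open 0.0253
(23, 0.0063, -0.026) [0.494  0.0429 0.1724] turn [1.88, 0.09, -0.13] shift [0.0001, 0.0121, -0.0007] | t 6.6 q [5.4, -29.7, -28.4, 66.4, -0.8, 1.4] F [-0.6, 0.3, -1.2] open 0.0253
(22, 0.0062, -0.0288) [0.4965 0.043  0.1707] turn [2.88, 0.09, -0.14] shift [0.0001, 0.0147, -0.0021] | t 6.6 q [5.4, -29.7, -28.4, 66.4, -0.8, 1.4] F [-0.6, 0.3, -1.2] open 0.0253
(20, 0.006, -0.031) [0.5013 0.0434 0.1704] turn [4.88, 0.08, -0.14] shift [0.0001, 0.017, -0.0064] | t 6.6 q [5.4, -29.7, -28.4, 66.4, -0.8, 1.4] F [-0.6, 0.3, -1.2] open 0.0253
```

View pics/s5.png

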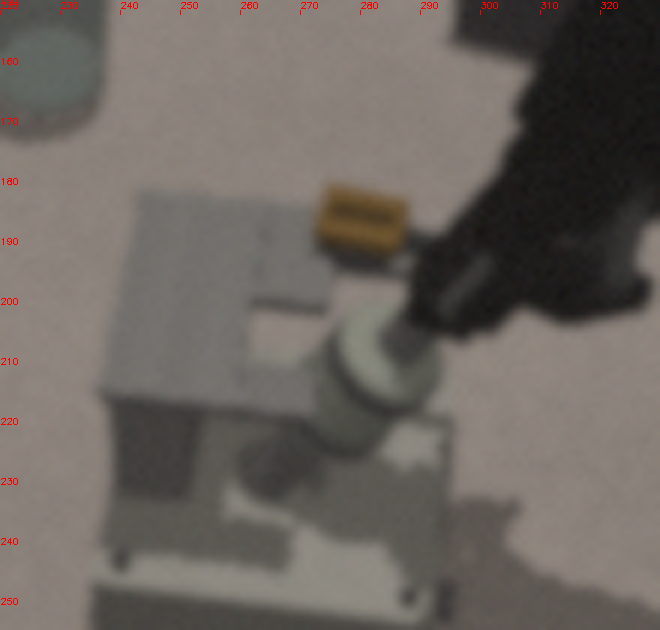

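View pics/t5.png

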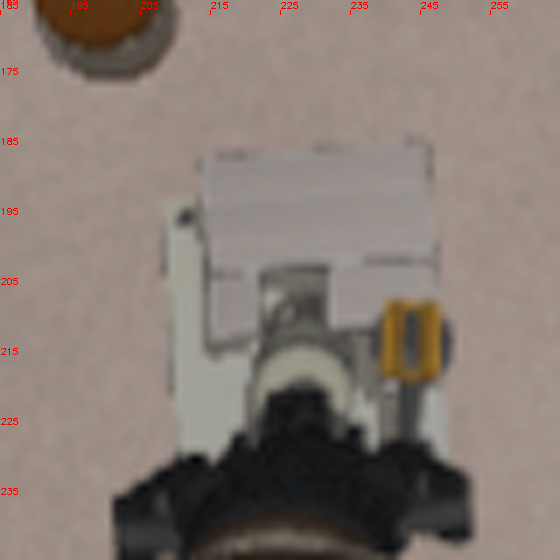

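Call:
{"fn": "play_rows", "kwargs": {
  "moves": [
    [[0,0,0],[0,0.004,0.001],20],
    [[1,0,0],[0,0.008,0],20],
    [[2,0,0],[0,0.012,-0.0007],20],
    [[3,0,0],[0,0.0147,-0.002],20],
    [[5,0,0],[0,0.017,-0.0064],20]
  ]
}}

```text
time: 7.1
ee_pos: [0.5015, 0.0433, 0.1718]
tcp_rot: [-109.9, 0.2, 93.8]
wrist_force: [-0.1, -0.2, -1.8]
opening: 0.0256
```

Run:
```python
from h import *
s,t=snap("6")
cg(20,.006,-.031);cg(15,.0045,-.0325);cg(10,.003,-.0332);cg(5,.0015,-.0335);cg(0,0,-.034)
crop(s,220,150,110,105,6,"pics/s6.png")
```

```text
(20, 0.006, -0.031) [0.5013 0.0434 0.1704] turn [-0.09, 0.08, -0.14] shift [0.0001, 0.001, 0.0017] | t 7.2 q [5.3, -22.5, -23.5, 69.2, -0.6, 1.3] F [-1.0, -0.3, -1.9] open 0.0252
(15, 0.0045, -0.0325) [0.5128 0.0441 0.173 ] turn [4.91, 0.07, -0.14] shift [0.0, 0.0025, -0.01] | t 7.2 q [5.3, -22.5, -23.5, 69.2, -0.6, 1.3] F [-1.0, -0.3, -1.9] open 0.0252
(10, 0.003, -0.0332) [0.5245 0.0449 0.1752] turn [9.91, 0.07, -0.14] shift [0.0, 0.0044, -0.0218] | t 7.2 q [5.3, -22.5, -23.5, 69.2, -0.6, 1.3] F [-1.0, -0.3, -1.9] open 0.0252
(5, 0.0015, -0.0335) [0.5364 0.0457 0.1767] turn [14.91, 0.06, -0.15] shift [0.0, 0.0071, -0.0336] | t 7.2 q [5.3, -22.5, -23.5, 69.2, -0.6, 1.3] F [-1.0, -0.3, -1.9] open 0.0252
(0, 0, -0.034) [0.5485 0.0465 0.1768] turn [19.91, 0.06, -0.15] shift [0.0, 0.0111, -0.045] | t 7.2 q [5.3, -22.5, -23.5, 69.2, -0.6, 1.3] F [-1.0, -0.3, -1.9] open 0.0252
```

View pics/s6.png

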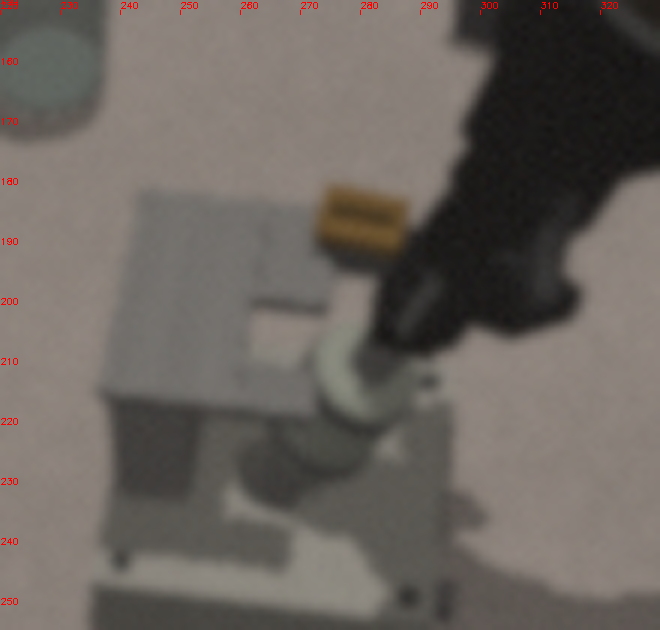

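Call:
{"fn": "play_rows", "kwargs": {
  "moves": [
    [[0,0,0],[0,0.0025,0.001],20],
    [[2.5,0,0],[0,0.0028,-0.0045],20],
    [[5,0,0],[0,0.003,-0.01],20],
    [[7.5,0,0],[0,0.004,-0.016],20],
    [[10,0,0],[0,0.005,-0.0218],20]
  ]
}}

```text
time: 7.7
ee_pos: [0.5238, 0.0448, 0.175]
tcp_rot: [-100.0, 0.2, 93.8]
wrist_force: [0.3, -0.7, -1.4]
opening: 0.025
```

Run:
```python
from h import *
s,t=snap("7")
cg(10,.003,-.0332);cg(5,.0015,-.0338);cg(0,0,-.0343)
crop(s,220,150,110,105,6,"pics/s7.png");crop(t,185,165,80,80,7,"pics/t7.png")
```

```text
(10, 0.003, -0.0332) [0.5245 0.0449 0.1752] turn [-0.04, 0.05, -0.15] shift [0.0, -0.0007, -0.0] | t 7.8 q [5.1, -9.2, -10.7, 78.6, -0.4, 1.2] F [-0.2, 0.4, -0.7] open 0.0252
(5, 0.0015, -0.0338) [0.5364 0.0457 0.1764] turn [4.96, 0.04, -0.15] shift [0.0, 0.0002, -0.012] | t 7.8 q [5.1, -9.2, -10.7, 78.6, -0.4, 1.2] F [-0.2, 0.4, -0.7] open 0.0252
(0, 0, -0.0343) [0.5485 0.0465 0.1765] turn [9.96, 0.04, -0.15] shift [0.0, 0.0022, -0.0239] | t 7.8 q [5.1, -9.2, -10.7, 78.6, -0.4, 1.2] F [-0.2, 0.4, -0.7] open 0.0252
```

View pics/s7.png

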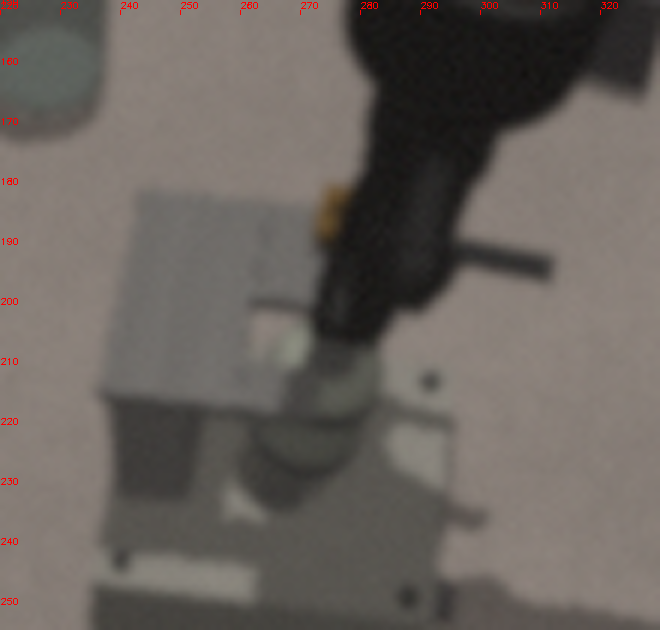

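View pics/t7.png

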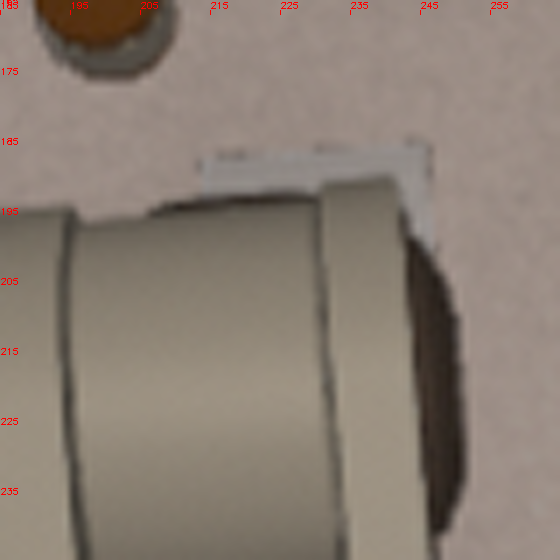

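Body top is now under the plate with no contact force; straighten fully.

Call:
{"fn": "play_rows", "kwargs": {
  "moves": [
    [[2.5,0,0],[0,0,-0.006],20],
    [[5,0,0],[0,0.0003,-0.012],20],
    [[7.5,0,0],[0,0.001,-0.018],20],
    [[10,0,0],[0,0.0022,-0.0239],20],
    [[10,0,0],[0,0.0022,-0.0239],20]
  ]
}}

```text
time: 8.3
ee_pos: [0.5481, 0.0464, 0.1759]
tcp_rot: [-90.0, 0.2, 93.8]
wrist_force: [-0.2, -0.3, -3.0]
opening: 0.0252
```

Run:
```python
from h import *
s,t=snap("8")
cg(0,0,-.035)
crop(s,220,150,110,105,6,"pics/s8.png")
```

```text
(0, 0, -0.035) [0.5485 0.0465 0.1758] turn [0.05, 0.03, -0.16] shift [0.0, 0.0007, -0.0012] | t 8.4 q [4.9, 4.0, 3.0, 88.9, -0.2, 1.1] F [0.6, 0.3, -3.4] open 0.0256
```

View pics/s8.png

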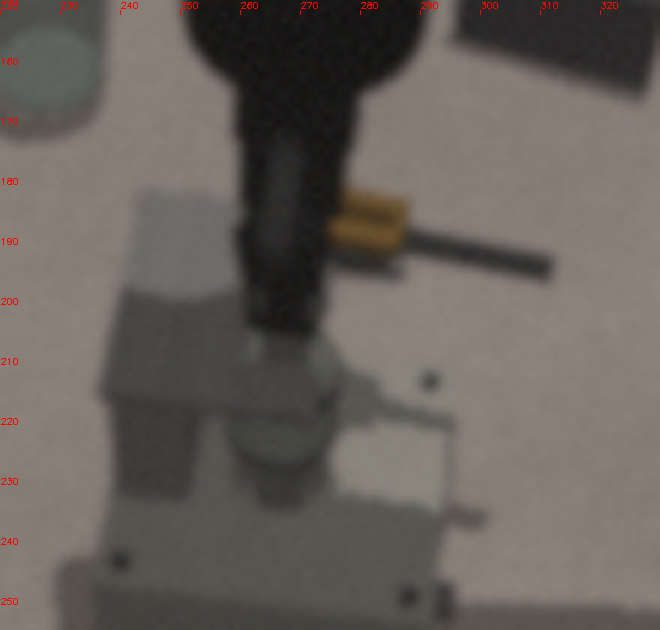

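Call:
{"fn": "play_rows", "kwargs": {
  "moves": [
    [[0,0,0],[0,0.001,0],20],
    [[0,0,0],[0,0.0015,0],20],
    [[0,0,0],[0,0.0015,0],20],
    [[0,0,0],[0,0.0015,0],20],
    [[0,0,0],[0,0.0015,0],20]
  ]
}}

```text
time: 8.9
ee_pos: [0.5476, 0.0464, 0.1758]
tcp_rot: [-90.1, 0.2, 93.8]
wrist_force: [-1.6, -0.0, 2.8]
opening: 0.0252
```

Call:
{"fn": "play_rows", "kwargs": {
  "moves": [
    [[0,0,0],[0,0,0],60],
    [[0,0,0],[0,0,0],60],
    [[0,0,0],[0,0,0],60],
    [[0,0,0],[0,0,0],60],
    [[0,0,0],[0,-0.01,0],60]
  ]
}}

```text
time: 9.4
ee_pos: [0.547, 0.0464, 0.1844]
tcp_rot: [-89.9, 0.2, 93.8]
wrist_force: [-0.0, 0.2, 0.1]
opening: 0.0513
```

Call:
{"fn": "play_rows", "kwargs": {
  "moves": [
    [[0,0,0],[0,-0.02,0],60],
    [[0,0,0],[0,-0.05,0],60],
    [[0,0,0],[0,-0.09,0],60],
    [[0,0,0],[0,-0.13,0],60],
    [[0,0,0],[0,-0.16,0],60]
  ]
}}

```text
time: 9.9
ee_pos: [0.5473, 0.0468, 0.3487]
tcp_rot: [-90.2, 0.2, 93.8]
wrist_force: [1.1, -0.6, 1.1]
opening: 0.0512
```

Run:
```python
from h import *
s,t=snap("9")
cg(0,0,-.035)
crop(s,220,150,110,105,6,"pics/s9.png")
```

```text
(0, 0, -0.035) [0.5485 0.0465 0.1758] turn [0.4, 0.03, -0.15] shift [0.0, 0.1746, 0.0008] | t 10.0 q [5.0, 9.5, 28.8, 108.9, -0.2, 1.1] F [0.7, 0.3, 0.4] open 0.0509
```

View pics/s9.png

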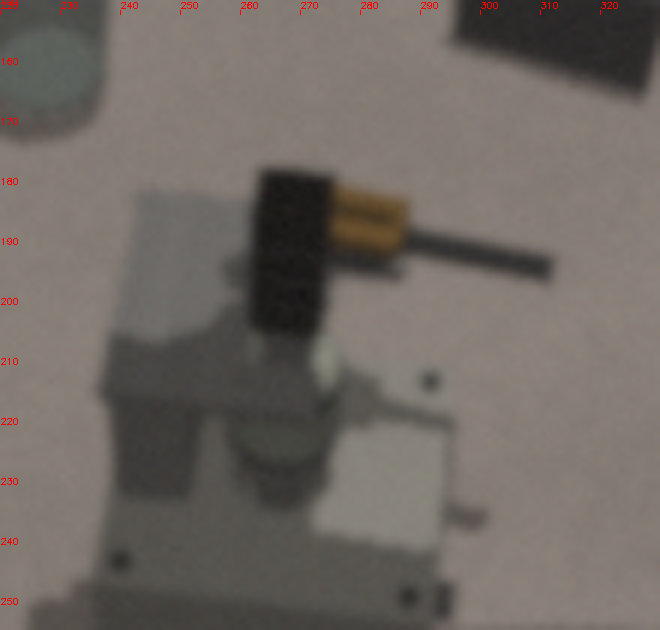

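Run:
```python
from h import *
go([.5168,.340,.23],[-90,0,88.5])
crop(load("top","9"),185,165,80,80,7,"pics/t9.png")
```

```text
turn [0.4, 5.33, -0.13] shift [0.2948, 0.1196, 0.0125] | t 10.0 q [5.0, 9.5, 28.8, 108.9, -0.2, 1.1] F [0.7, 0.3, 0.4] open 0.0509
```

Call:
{"fn": "play_rows", "kwargs": {
  "moves": [
    [[0,1,0],[0.03,0,0.001],100],
    [[0,2,0],[0.06,0.01,0.002],100],
    [[0,3,0],[0.1,0.03,0.004],100],
    [[0,4,0],[0.14,0.05,0.006],100],
    [[0,5.3,0],[0.18,0.07,0.008],100]
  ]
}}

```text
time: 10.5
ee_pos: [0.5271, 0.2271, 0.274]
tcp_rot: [-90.0, 0.2, 88.5]
wrist_force: [0.8, 0.6, -0.5]
opening: 0.0855
```

Call:
{"fn": "play_rows", "kwargs": {
  "moves": [
    [[0,0,0],[0.04,0.015,0.005],100],
    [[0,0,0],[0.08,0.03,0.01],100],
    [[0,0,0],[0.11,0.04,0.014],100],
    [[0,0,0],[0.114,0.05,0.014],100],
    [[0,0,0],[0.114,0.05,0.014],100]
  ]
}}

```text
time: 11.0
ee_pos: [0.5158, 0.3402, 0.2225]
tcp_rot: [-89.9, 0.3, 88.6]
wrist_force: [1.0, -0.4, 1.1]
opening: 0.0853
```

Run:
```python
from h import *
s,t=snap("10")
go([.5168,.340,.109],[-90,0,88.5])
crop(s,215,270,90,110,5,"pics/s10.png");crop(t,100,185,90,70,7,"pics/t10.png")
```

```text
turn [0.01, -0.0, -0.18] shift [0.0013, 0.1157, -0.0002] | t 11.1 q [33.3, 14.6, 20.3, 95.8, -0.2, 34.8] F [0.6, -1.6, -0.3] open 0.0851
```

View pics/s10.png

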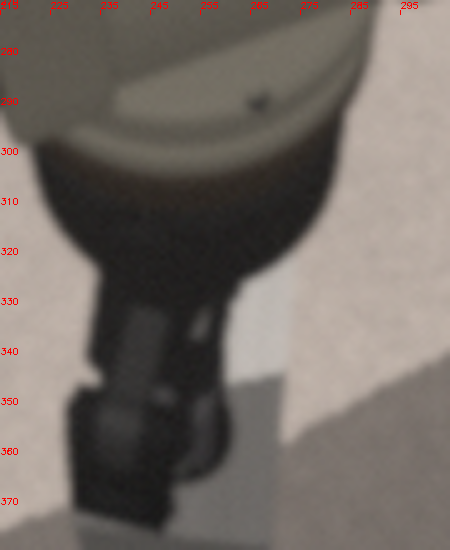

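View pics/t10.png

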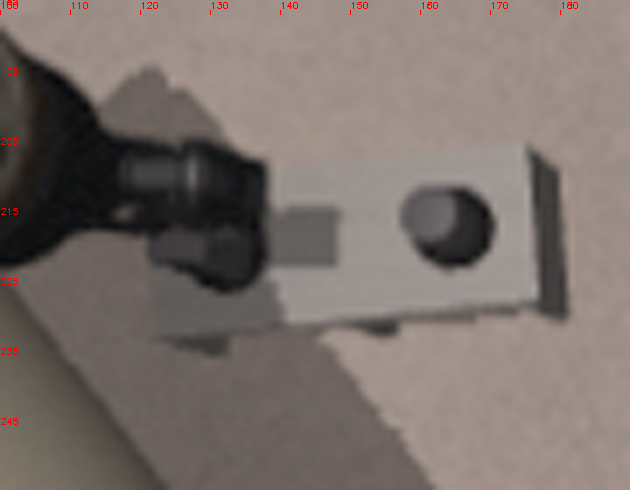

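Call:
{"fn": "play_rows", "kwargs": {
  "moves": [
    [[0,0,0],[0.001,0.03,0],100],
    [[0,0,0],[0.001,0.06,0],100],
    [[0,0,0],[0.001,0.085,0],100],
    [[0,0,0],[0.001,0.105,0],100],
    [[0,0,0],[0.001,0.1155,0],100]
  ]
}}

```text
time: 11.6
ee_pos: [0.5167, 0.3391, 0.1082]
tcp_rot: [-90.0, 0.2, 88.4]
wrist_force: [0.1, 0.8, 0.3]
opening: 0.0854
```

Call:
{"fn": "play_rows", "kwargs": {
  "moves": [
    [[0,0,0],[0,0,0],20],
    [[0,0,0],[0,0,0],20],
    [[0,0,0],[0,0,0],20],
    [[0,0,0],[0,0,0],20],
    [[0,0,0],[0,0,0],20]
  ],
  "grip_force": 60
}}

```text
time: 12.1
ee_pos: [0.517, 0.3409, 0.1102]
tcp_rot: [-90.1, 0.1, 88.5]
wrist_force: [-0.4, -1.8, 6.6]
opening: 0.0254
```

Run:
```python
from h import *
from workcell import get_obs
o=get_obs();print(o["ee_pos"],o["tcp_rot"],o["wrist_force"],o["opening"])
```

```text
[0.51703852 0.3408546  0.11023167] [-90.1055568    0.10211118  88.52722699] [-0.35787866 -1.8401926   6.64747683] 0.025359625593332356
```

Call:
{"fn": "play_rows", "kwargs": {
  "moves": [
    [[0,0,0],[0,-0.02,0],20],
    [[0,0,0],[0,-0.05,0],20],
    [[0,0,0],[0,-0.09,0],20],
    [[0,0,0],[0,-0.13,0],20],
    [[0,0,0],[0,-0.17,0],20]
  ]
}}

```text
time: 12.6
ee_pos: [0.5162, 0.3409, 0.2805]
tcp_rot: [-90.0, 0.2, 88.5]
wrist_force: [0.2, 0.7, -0.7]
opening: 0.0255
```

Run:
```python
from h import *
s,t=snap("11")
from workcell import get_obs
o=get_obs();print(o["ee_pos"],o["tcp_rot"],o["wrist_force"],o["opening"])
go([.528,-.002,.32],[-90,0,88.5])
print(proj(s,o["ee_pos"]-[0,0,.1022]),proj(t,o["ee_pos"]-[0,0,.1022]))
crop(s,215,250,90,130,4,"pics/s11.png");crop(t,90,185,90,70,7,"pics/t11.png")
```

```text
[0.51733598 0.34176146 0.28515714] [-90.40769353  -0.12236446  88.53810285] [-0.23324467  0.38113187 -0.46201923] 0.025519674327569717
turn [0.41, 0.04, 0.12] shift [-0.3433, -0.0354, -0.0197] | t 12.7 q [33.5, 16.5, 29.5, 102.6, -0.1, 35.0] F [-0.2, 0.4, -0.5] open 0.0255
[251.71431414 339.92311184] [121.20128871 216.52455712]
```

View pics/s11.png

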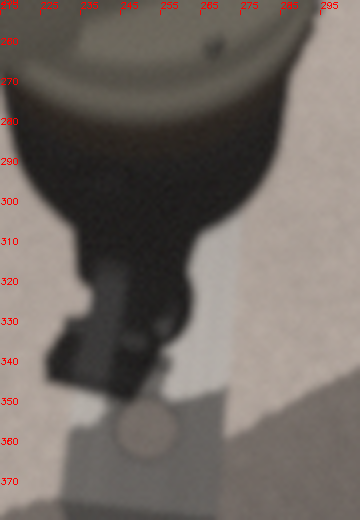

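View pics/t11.png

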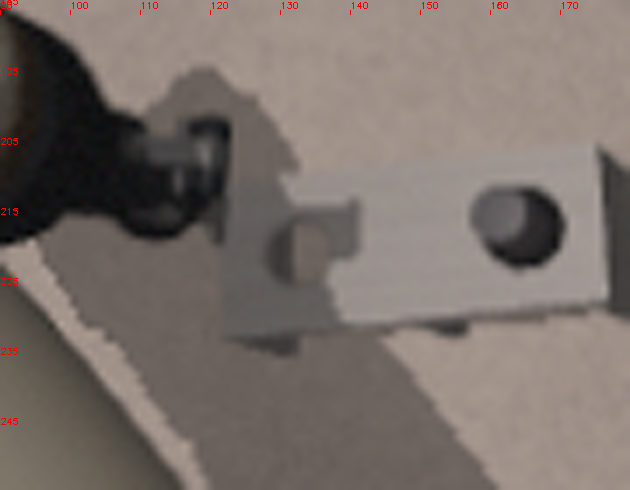

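Call:
{"fn": "play_rows", "kwargs": {
  "moves": [
    [[0,0,0],[-0.02,-0.02,0],20],
    [[0,0,0],[-0.05,-0.04,-0.002],20],
    [[0,0,0],[-0.09,-0.06,-0.004],20],
    [[0,0,0],[-0.13,-0.065,-0.006],20],
    [[0,0,0],[-0.17,-0.065,-0.008],20]
  ]
}}

```text
time: 13.2
ee_pos: [0.5202, 0.1699, 0.3447]
tcp_rot: [-90.1, 0.1, 88.6]
wrist_force: [1.1, -0.8, -1.0]
opening: 0.0255
```

Run:
```python
from h import *
s,t=snap("12")
from workcell import get_obs
o=get_obs();print(o["ee_pos"],o["tcp_rot"],o["wrist_force"],o["opening"])
go([.528,-.002,.35],[-90,0,88.5])
R=Rot.from_euler("xyz",o["tcp_rot"],degrees=True)
for L in(.027,.088,.102): p=o["ee_pos"]+R.apply([0,L,0]);print(proj(s,p),proj(t,p))
p=proj(s,o["ee_pos"]-[0,0,.08]).astype(int);crop(s,p[0]-40,p[1]-50,80,90,6,"pics/s12.png")
p=proj(t,o["ee_pos"]-[0,0,.08]).astype(int);crop(t,p[0]-40,p[1]-40,80,80,6,"pics/t12.png")
print(onz(s,251,356.5,.083),onz(t,132,220.8,.083))
```

```text
[0.52019387 0.16743362 0.34468813] [-90.05151876   0.20189699  88.31846265] [-0.2032642  -0.22728941 -1.55694699] 0.02522101000671071
turn [0.05, -0.18, -0.2] shift [-0.1691, -0.0047, -0.0128] | t 13.3 q [17.9, 9.1, 27.6, 108.6, -0.2, 19.6] F [-0.2, -0.2, -1.6] open 0.0252
[273.72649618 202.55343312] [173.72364302 208.04950318]
[272.2771371 223.7960486] [178.18000908 211.61484827]
[271.97489204 228.21911724] [179.13186336 212.37600062]
[0.51929373 0.34202872 0.083     ] [0.5175763  0.34023947 0.083     ]
```

View pics/s12.png

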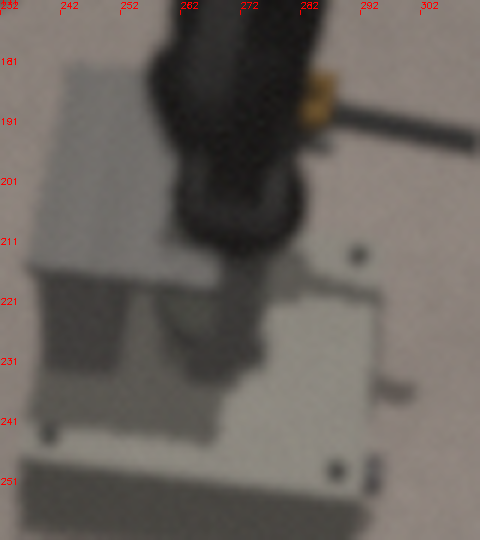

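View pics/t12.png

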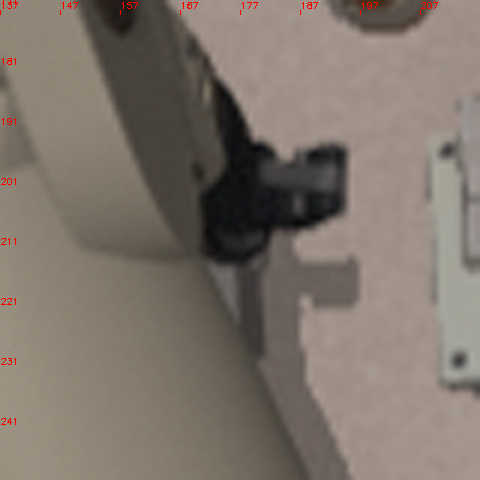

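Call:
{"fn": "play_rows", "kwargs": {
  "moves": [
    [[0,0,0],[-0.02,-0.005,-0.002],20],
    [[0,0,0],[-0.06,-0.007,-0.004],20],
    [[0,0,0],[-0.1,-0.007,-0.008],20],
    [[0,0,0],[-0.14,-0.007,-0.011],20],
    [[0,0,0],[-0.169,-0.007,-0.013],20]
  ]
}}

```text
time: 13.8
ee_pos: [0.5288, 0.0002, 0.3511]
tcp_rot: [-90.0, 0.2, 88.5]
wrist_force: [0.3, 0.3, -0.8]
opening: 0.0256
```

Run:
```python
from h import *
s,t=snap("13")
from workcell import get_obs
o=get_obs();print(o["ee_pos"],o["tcp_rot"],o["wrist_force"],o["opening"])
go([.528,-.002,.35],[-90,0,88.5])
R=Rot.from_euler("xyz",o["tcp_rot"],degrees=True)
for L in(.027,.088,.102): p=o["ee_pos"]+R.apply([0,L,0]);print(proj(s,p),proj(t,p))
p=proj(s,o["ee_pos"]-[0,0,.1]).astype(int);crop(s,p[0]-40,p[1]-50,80,90,6,"pics/s13.png")
p=proj(t,o["ee_pos"]-[0,0,.08]).astype(int);crop(t,p[0]-40,p[1]-40,80,80,6,"pics/t13.png")
```

```text
[ 0.52889206 -0.00071567  0.35103452] [-89.95557498   0.19061674  88.34584546] [ 0.43953469  0.08828084 -0.87539156] 0.025326492492791185
turn [-0.04, -0.15, -0.19] shift [-0.0013, 0.001, 0.0009] | t 13.9 q [0.0, 6.9, 25.9, 109.1, -0.2, 1.7] F [0.4, 0.1, -0.9] open 0.0253
[285.94952315 128.77990716] [241.76654353 203.96434679]
[283.96073467 151.9522022 ] [242.31557984 207.82456556]
[283.53954513 156.85065644] [242.43275259 208.64820453]
```

View pics/s13.png

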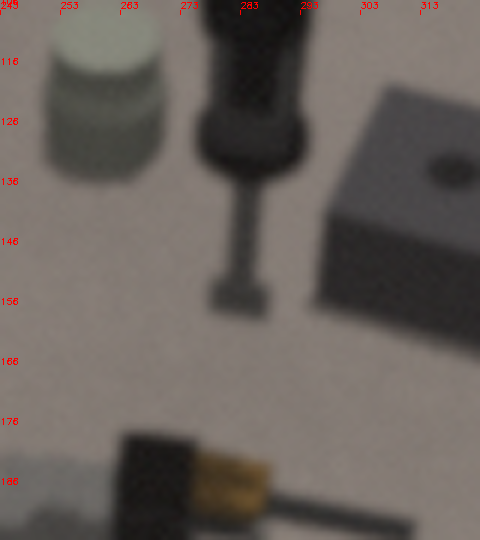

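View pics/t13.png

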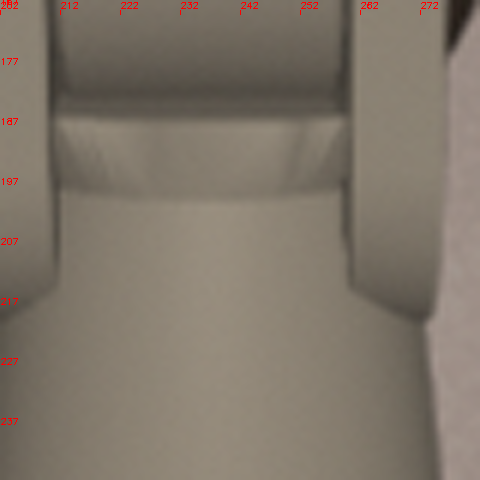

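Run:
```python
from h import *
s=load("side","13");t=load("top","0")
z=.351-.1022
rep("blade",[(277.7,157.7),(287.7,159)],s,z)
rep("blade top",[(278.5,151.6),(288,153.4)],s,z+.014)
for z in(.155,.159): rep("slot s",[(275.2,184.4),(285.6,186.5)],s,z)
rep("tongue s",[(288,189.5),(311.5,195)],s,.152)
# slot in top: dark pixels in brass
g=cv2.cvtColor(t["img"],cv2.COLOR_RGB2GRAY).astype(float)
print(g[206:222,237:250].round().astype(int))
```

```text
blade [0.5298 0.0032 0.2488] [(20.2, -177.7), (20.2, 2.3)]
blade top [0.53   0.0006 0.2628] [(19.3, 177.6), (19.3, -2.4)]
slot s [ 0.5305 -0.0036  0.155 ] [(23.6, 177.7), (23.6, -2.3)]
slot s [ 5.301e-01 -3.000e-04  1.590e-01] [(23.5, 177.7), (23.5, -2.3)]
tongue s [0.4859 0.0038 0.152 ] [(52.9, 175.5), (52.9, -4.5)]
[[143 143 143 143 144 143 145 146 146 146 143 145 144]
 [143 143 142 136 128 133 140 141 136 132 139 144 145]
 [143 143 139 119  97 103 116 117 107 102 125 141 143]
 [145 142 125 104  86  87  79  81  86  94 115 135 144]
 [143 129  98 105  85  84  61  67  81  94 113 110 135]
 [117  96  83 111  87  80  61  64  79  96 105  82 114]
 [ 80  65  81 106  86  77  62  65  78  94 104  69 106]
 [ 98  69  81 107  87  77  62  64  76  96 105  63  94]
 [ 98  67  82 107  86  78  62  63  77  97 106  64 101]
 [ 98  72  85 107  86  83  73  71  79  98 109  68 105]
 [104  90  89 106  88  87  78  76  81  99 113  73 113]
 [107 101  95 104  87  87  82  81  85  99 107  93 133]
 [105 101  91  89  83  84  89  91  78  88 106 119 145]
 [104  99  91 113 106  73  78  78  71  88 113 135 144]
 [103 104 105 125 116  62  62  66  90 127 134 141 147]
 [106 104 103  95  91  62  62  68 110 156 154 149 146]]
```

Run:
```python
from h import *
t=load("top","0")
a=onz(t,243.5,213.5,.157);b=onz(t,242.4,236,.152);print(a,b,np.degrees(np.arctan2(*(a-b)[1::-1])))
go([.529,-.002,.275],[-90,0,87.5])
```

```text
[ 0.52891273 -0.0024087   0.157     ] [0.46499855 0.00084399 0.152     ] -2.913356418749801
turn [-0.04, 0.85, -0.19] shift [-0.001, 0.076, -0.0002] | t 13.9 q [0.0, 6.9, 25.9, 109.1, -0.2, 1.7] F [0.4, 0.1, -0.9] open 0.0253
```

Call:
{"fn": "play_rows", "kwargs": {
  "moves": [
    [[0,0.5,0],[-0.001,0.02,0],20],
    [[0,1,0],[-0.001,0.04,0],20],
    [[0,1,0],[-0.001,0.06,0],20],
    [[0,1,0],[-0.001,0.076,0],20],
    [[0,1,0],[-0.001,0.076,0],20]
  ]
}}

```text
time: 14.4
ee_pos: [0.528, 0.0015, 0.2731]
tcp_rot: [-89.8, 0.2, 87.6]
wrist_force: [0.4, -0.5, -1.0]
opening: 0.0256
```

Run:
```python
from h import *
s,t=snap("14")
go([.529,-.002,.2555],[-90,0,87.5])
crop(s,250,140,70,80,7,"pics/s14.png")
```

```text
turn [-0.02, 0.07, -0.15] shift [-0.0032, 0.0204, -0.0005] | t 14.5 q [0.2, 3.3, 13.3, 100.0, -0.1, 2.6] F [-0.3, -0.5, -1.0] open 0.0255
```

View pics/s14.png

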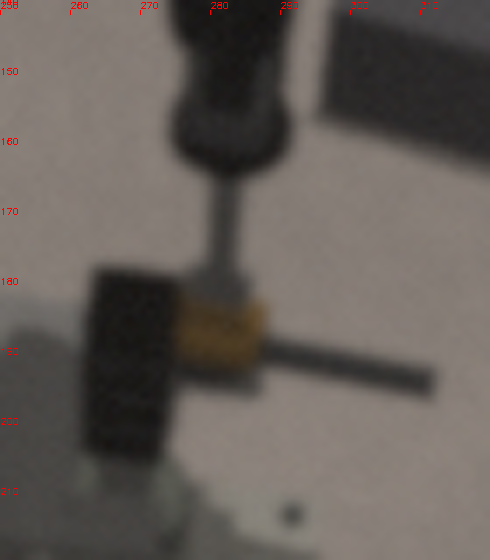

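Call:
{"fn": "play_rows", "kwargs": {
  "moves": [
    [[0,0,0],[-0.001,0.003,0],20],
    [[0,0,0],[-0.002,0.003,0],20],
    [[0,0,0],[-0.003,0.003,0],20],
    [[0,0,0],[-0.003,0.003,0],20],
    [[0,0,0],[-0.003,0.003,0],20]
  ]
}}

```text
time: 15.0
ee_pos: [0.5287, -0.0024, 0.2731]
tcp_rot: [-90.0, 0.2, 87.5]
wrist_force: [-0.5, 0.2, -1.6]
opening: 0.0256
```

Run:
```python
from h import *
s,t=snap("15")
go([.529,-.002,.2555],[-90,0,87.5])
crop(s,250,140,70,80,7,"pics/s15.png")
```

```text
turn [0.02, 0.02, -0.15] shift [0.0005, 0.0175, -0.0003] | t 15.1 q [-0.2, 3.2, 12.8, 99.7, -0.2, 2.3] F [-0.3, -0.2, -1.8] open 0.0255
```

View pics/s15.png

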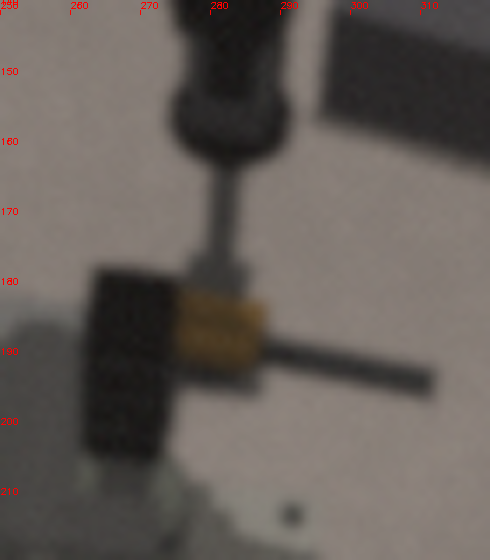

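Call:
{"fn": "play_rows", "kwargs": {
  "moves": [
    [[0,0,0],[0,0.006,0],20],
    [[0,0,0],[0,0.01,0],20],
    [[0,0,0],[0,0.013,0],20],
    [[0,0,0],[0,0.015,0],20],
    [[0,0,0],[0,0.017,0],20]
  ]
}}

```text
time: 15.6
ee_pos: [0.5286, -0.0022, 0.2557]
tcp_rot: [-90.0, 0.1, 87.5]
wrist_force: [-0.8, 2.0, -0.5]
opening: 0.0256
```

Run:
```python
from h import *
s,t=snap("16")
go([.529,-.002,.2535],[-90,0,87.5])
from workcell import get_obs
o=get_obs();print(o["ee_pos"],o["wrist_force"],o["torque"])
crop(s,250,140,70,80,7,"pics/s16.png")
```

```text
turn [0.0, 0.04, -0.13] shift [0.0002, 0.0021, -0.0004] | t 15.7 q [-0.2, 2.6, 10.3, 97.7, -0.1, 2.3] F [-0.3, 1.9, -1.4] open 0.0256
[ 0.52859468 -0.00221995  0.25563209] [-0.34979191  1.85303591 -1.44886897] [ 0.60022853 -0.0691811  -0.00138251]
```

View pics/s16.png

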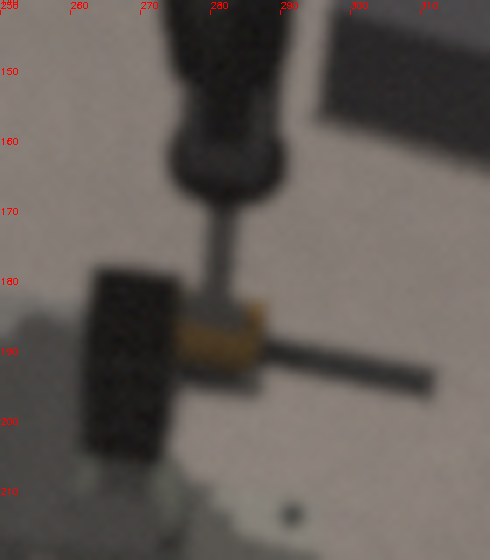

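Call:
{"fn": "play_rows", "kwargs": {
  "moves": [
    [[0,0,0],[0.0005,0.0005,0],20],
    [[0,0,0],[0.001,0.001,0],20],
    [[0,0,0],[0.001,0.0015,0],20],
    [[0,0,0],[0.001,0.002,0],20],
    [[0,0,0],[0.001,0.002,0],20]
  ]
}}

```text
time: 16.2
ee_pos: [0.5287, -0.0015, 0.2538]
tcp_rot: [-90.0, 0.2, 87.5]
wrist_force: [-0.1, 0.4, -1.3]
opening: 0.0256
```

Run:
```python
from workcell import get_obs
o=get_obs();print(o["ee_pos"],o["wrist_force"],o["torque"],o["q"])
```

```text
[ 0.52866617 -0.00147937  0.25382843] [-0.1369177   0.3613619  -1.27475337] [ 0.02404353 -0.07131764 -0.01134904] [-7.28662063e-02  2.58909690e+00  1.00832490e+01  9.74901043e+01
 -1.62244662e-01  2.40381264e+00]
```

Call:
{"fn": "play_rows", "kwargs": {
  "moves": [
    [[0,5,0],[0,0,0],20],
    [[0,10,0],[0,0,0],20],
    [[0,15,0],[0,0,0],20],
    [[0,20,0],[0,0,0],20],
    [[0,25,0],[0,0,0],20]
  ],
  "grip_force": 80
}}

```text
time: 16.7
ee_pos: [0.5291, -0.0005, 0.2539]
tcp_rot: [-90.1, -0.0, 62.4]
wrist_force: [1.4, 5.4, -2.3]
opening: 0.0252
```

Run:
```python
from h import *
s,t=snap("17")
from workcell import get_obs
o=get_obs();print(o["ee_pos"],o["tcp_rot"],o["wrist_force"],o["torque"])
crop(s,250,140,70,80,7,"pics/s17.png")
```

```text
[ 5.29083394e-01 -5.17215113e-04  2.53885075e-01] [-9.00644796e+01  6.71766706e-03  6.24145401e+01] [ 1.89914063  3.78101702 -3.10841907] [ 1.51617353 -0.59650727  0.01823635]
```

View pics/s17.png

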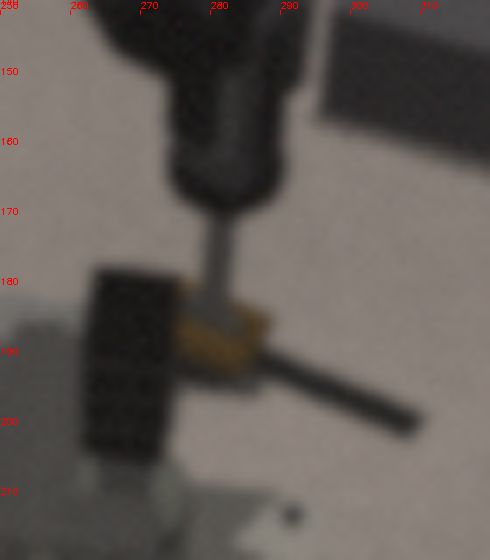

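Call:
{"fn": "play_rows", "kwargs": {
  "moves": [
    [[0,5,0],[0.0005,0,0.0002],20],
    [[0,10,0],[0.001,0,0.0002],20],
    [[0,15,0],[0.001,0,0.0002],20],
    [[0,20,0],[0.001,0,0.0002],20],
    [[0,25,0],[0.001,0,0.0002],20]
  ]
}}

```text
time: 17.3
ee_pos: [0.5296, 0.0002, 0.2539]
tcp_rot: [-90.1, -0.0, 37.4]
wrist_force: [4.6, 3.6, -3.1]
opening: 0.0255
```

Run:
```python
from h import *
s,t=snap("18")
from workcell import get_obs
o=get_obs();print(o["ee_pos"],o["tcp_rot"],o["wrist_force"],o["torque"])
crop(s,250,140,70,80,7,"pics/s18.png")
```

```text
[5.29619426e-01 1.64791412e-04 2.53941381e-01] [-9.01108536e+01 -2.33458023e-02  3.74498593e+01] [ 3.13611457  3.39315197 -3.08777412] [ 1.18150787 -0.95790647  0.01323945]
```

View pics/s18.png

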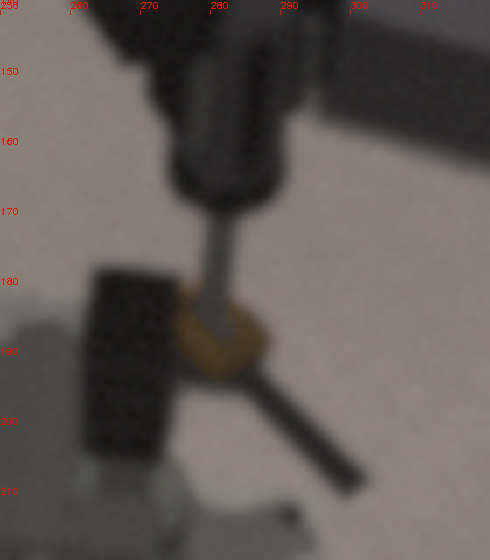

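Call:
{"fn": "play_rows", "kwargs": {
  "moves": [
    [[0,5,0],[0.0005,0,0],20],
    [[0,10,0],[0.0008,0,0],20],
    [[0,15,0],[0.0008,0,0],20],
    [[0,20,0],[0.0008,0,0],20],
    [[0,25,0],[0.0008,0,0],20]
  ]
}}

```text
time: 17.9
ee_pos: [0.5304, 0.0004, 0.2539]
tcp_rot: [-90.1, -0.1, 12.4]
wrist_force: [4.4, 2.8, -2.7]
opening: 0.0255
```

Run:
```python
from h import *
s,t=snap("19")
from workcell import get_obs
o=get_obs();print(o["ee_pos"],o["tcp_rot"],o["wrist_force"],o["torque"],o["q"][5])
crop(s,250,140,70,80,7,"pics/s19.png")
```

```text
[5.30357986e-01 4.28226993e-04 2.53949339e-01] [-9.01230615e+01 -7.52437704e-02  1.24608524e+01] [ 3.41250117  2.96279524 -3.61231649] [ 0.98351084 -1.39743095  0.09546303] 77.64134342634297
```

View pics/s19.png

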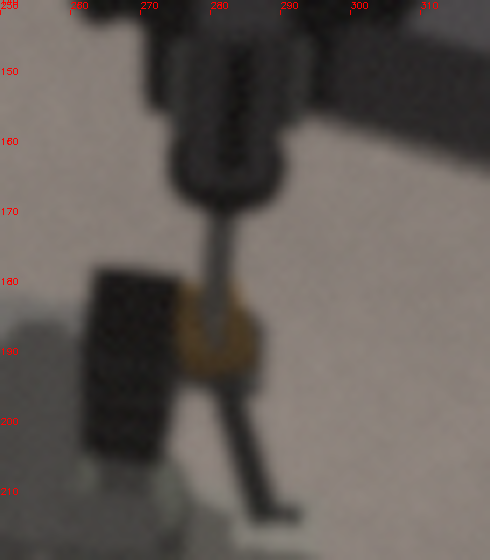

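Run:
```python
from h import *
s=load("side","19")
c=np.array([.5303,-.0005]); p=onz(s,287,213,.152); print(p,np.degrees(np.arctan2(*(p[:2]-c)[::-1])),np.linalg.norm(p[:2]-c))
a=onz(s,282,197,.152);print(np.degrees(np.arctan2(*(p[:2]-a[:2])[::-1])))
for y in (101.5,):
    for L in(.03,.07): print(proj(s,[c[0]+L*np.cos(np.radians(y)),c[1]+L*np.sin(np.radians(y)),.152]))
```

```text
[0.50417438 0.06493777 0.152     ] 111.76404737608996 0.07046026908092351
113.8349955170478
[280.52354788 198.08099997]
[281.03930709 213.18234306]
```

Call:
{"fn": "play_rows", "kwargs": {
  "moves": [
    [[0,3,0],[0.0003,0,0],20],
    [[0,6,0],[0.0003,0,0],20],
    [[0,9,0],[0.0003,0,0],20],
    [[0,11,0],[0.0003,0,0],20],
    [[0,12,0],[0.0003,0,0],20]
  ]
}}

```text
time: 18.5
ee_pos: [0.5308, 0.0004, 0.254]
tcp_rot: [-90.1, -0.1, 0.6]
wrist_force: [5.5, 3.6, -3.9]
opening: 0.0253
```

Run:
```python
from h import *
s,t=snap("20")
from workcell import get_obs
o=get_obs();print(o["ee_pos"],o["tcp_rot"],o["wrist_force"],o["torque"],o["q"][5])
crop(s,250,140,70,80,7,"pics/s20.png")
```

```text
[5.30721482e-01 4.11319734e-04 2.53955233e-01] [-90.11750649  -0.10854795   0.63812336] [ 5.0354719   2.47144834 -3.59746377] [ 0.8771725  -1.525274    0.13430097] 89.46884027331828
```

View pics/s20.png

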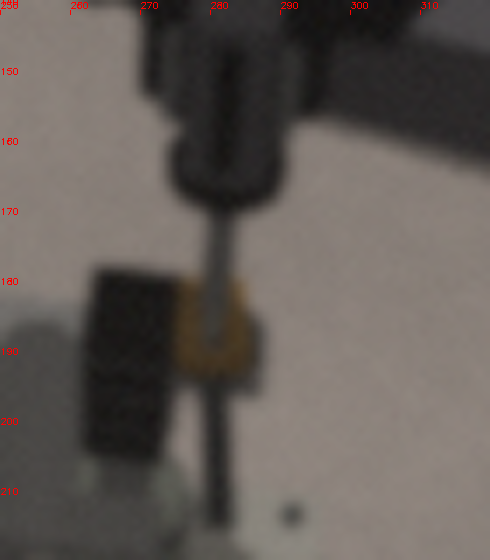

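Call:
{"fn": "play_rows", "kwargs": {
  "moves": [
    [[0,1,0],[0,0,0],20],
    [[0,2,0],[0,0,0],20],
    [[0,3,0],[0,0,0],20],
    [[0,4,0],[0,0,0],20],
    [[0,4,0],[0,0,0],20]
  ]
}}

```text
time: 19.1
ee_pos: [0.5308, 0.0004, 0.2539]
tcp_rot: [-90.1, -0.1, -3.3]
wrist_force: [5.0, 2.3, -4.1]
opening: 0.0254
```

Run:
```python
from h import *
s,t=snap("21")
from workcell import get_obs
o=get_obs();print(o["ee_pos"],o["tcp_rot"],o["wrist_force"],o["torque"],o["q"][5])
crop(s,250,140,70,80,7,"pics/s21.png")
```

```text
[5.30828076e-01 3.98576802e-04 2.53964201e-01] [-90.11470294  -0.12941004  -3.29404099] [ 5.63591351  2.07133175 -3.32929657] [ 0.79587676 -1.67928801  0.58327752] 93.4026599221832
```

View pics/s21.png

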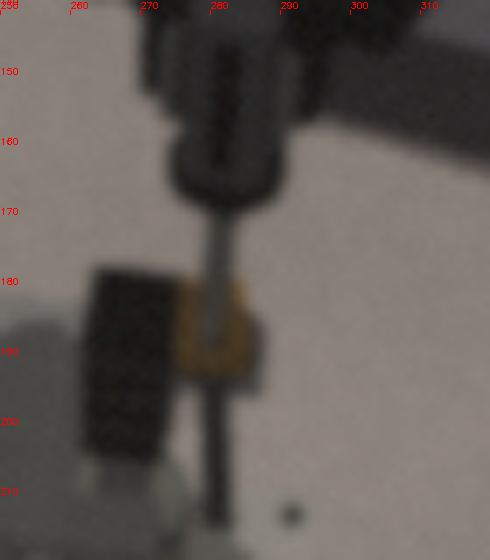

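Call:
{"fn": "play_rows", "kwargs": {
  "moves": [
    [[0,-2,0],[0,0,0],20],
    [[0,-4,0],[0,0,0],20],
    [[0,-6,0],[0,0,0],20],
    [[0,-7,0],[0,0,0],20],
    [[0,-7,0],[0,0,0],20]
  ]
}}

```text
time: 19.7
ee_pos: [0.5305, 0.0004, 0.254]
tcp_rot: [-90.1, -0.1, 3.7]
wrist_force: [4.7, 3.4, -3.7]
opening: 0.0252
```

Run:
```python
from workcell import get_obs
o=get_obs();print(o["ee_pos"],o["tcp_rot"],o["wrist_force"],o["torque"],o["q"][5])
```

```text
[5.30475985e-01 3.83292126e-04 2.53972459e-01] [-9.01220102e+01 -7.42826227e-02  3.65069806e+00] [ 4.74459386  3.41472675 -3.67403014] [ 0.95402586 -1.42358416  0.11293662] 86.45365244734982
```

Call:
{"fn": "play_rows", "kwargs": {
  "moves": [
    [[0,0,0],[0.0005,0,0.0005],20],
    [[0,0,0],[0.001,0,0.0008],20],
    [[0,0,0],[0.001,-0.001,0.0008],20],
    [[0,0,0],[0.001,-0.004,0.0008],20],
    [[0,0,0],[0.001,-0.008,0.0008],20]
  ]
}}

```text
time: 20.2
ee_pos: [0.5306, 0.0008, 0.262]
tcp_rot: [-90.2, 0.0, 3.5]
wrist_force: [-0.6, -0.4, -1.0]
opening: 0.0256
```

Call:
{"fn": "play_rows", "kwargs": {
  "moves": [
    [[0,0,0],[0,-0.008,0],20],
    [[0,0,0],[0,-0.02,0],20],
    [[0,0,0],[0,-0.045,0],20],
    [[0,0,0],[0,-0.075,0],20],
    [[0,0,0],[0,-0.1,0],20]
  ]
}}

```text
time: 20.7
ee_pos: [0.5302, 0.0011, 0.3641]
tcp_rot: [-90.2, -0.0, 3.5]
wrist_force: [1.2, -0.1, 0.0]
opening: 0.0249
```

Run:
```python
from h import *
s,t=snap("22")
from workcell import get_obs
o=get_obs();print(o["ee_pos"],o["tcp_rot"],o["wrist_force"],o["torque"],o["q"][5],o["opening"])
R=Rot.from_euler("xyz",o["tcp_rot"],degrees=True)
for L in(.027,.088,.102): p=o["ee_pos"]+R.apply([0,L,0]);print(proj(s,p))
crop(s,240,110,80,115,5,"pics/s22.png")
```

```text
[0.53083618 0.00112743 0.36585104] [-90.18652627  -0.26860069   3.52268609] [-0.24475408  0.1098474  -1.32244302] [-0.01966636 -0.02708796 -0.0212692 ] 86.69067606902152 0.025215930514452374
[285.18280899 123.13019988]
[283.03297468 147.05625079]
[282.57838302 152.10694367]
```

View pics/s22.png

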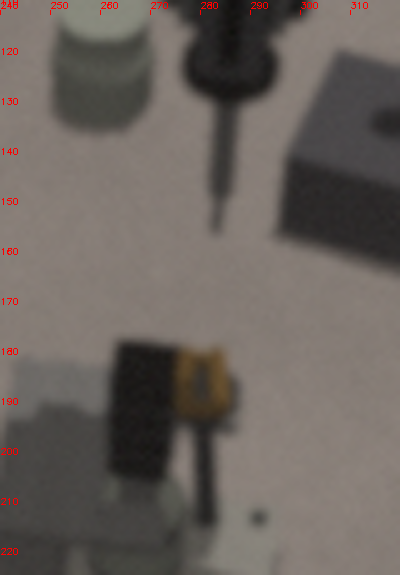

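Run:
```python
from h import *
go([.5175,.3405,.32],[-90,0,3.5])
crop(load("side","11"),225,330,50,50,10,"pics/hole_s.png");crop(load("top","11"),115,205,40,35,12,"pics/hole_t.png")
```

```text
turn [0.19, 0.02, 0.27] shift [0.0073, 0.0448, 0.3397] | t 20.8 q [0.2, 7.8, 28.7, 110.6, -0.2, 86.7] F [-0.2, 0.1, -1.3] open 0.0252
```

View pics/hole_s.png

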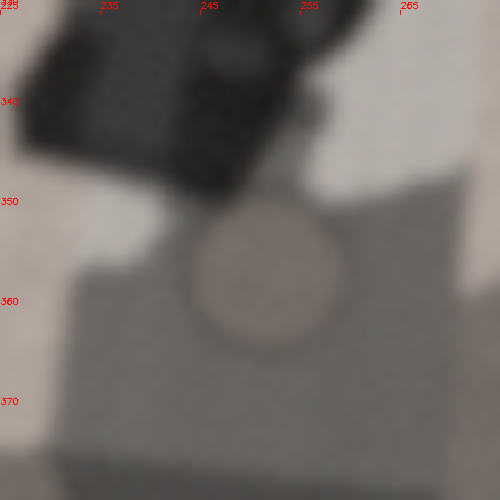

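View pics/hole_t.png

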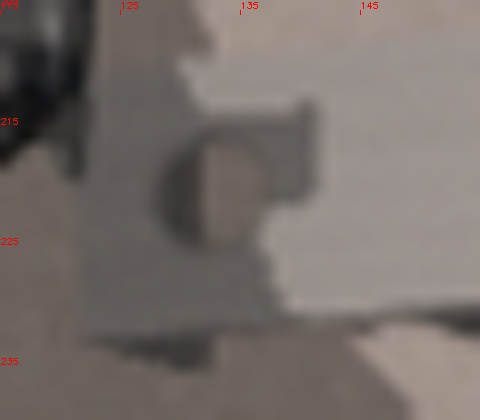

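Call:
{"fn": "play_rows", "kwargs": {
  "moves": [
    [[0,0,0],[0.001,0,0.03],20],
    [[0,0,0],[0.002,0,0.07],20],
    [[0,0,0],[0.003,0,0.11],20],
    [[0,0,0],[0.004,0.002,0.15],20],
    [[0,0,0],[0.004,0.006,0.19],20]
  ]
}}

```text
time: 21.3
ee_pos: [0.5227, 0.1925, 0.355]
tcp_rot: [-90.2, 0.0, 3.5]
wrist_force: [0.2, -0.1, -0.4]
opening: 0.0252
```

Call:
{"fn": "play_rows", "kwargs": {
  "moves": [
    [[0,0,0],[0.001,0.006,0.04],20],
    [[0,0,0],[0.002,0.016,0.08],20],
    [[0,0,0],[0.003,0.03,0.12],20],
    [[0,0,0],[0.003,0.04,0.15],20],
    [[0,0,0],[0.003,0.04,0.15],20]
  ]
}}

```text
time: 21.8
ee_pos: [0.5157, 0.344, 0.3114]
tcp_rot: [-90.3, 0.3, 3.7]
wrist_force: [0.3, -0.2, -1.3]
opening: 0.0249
```

Run:
```python
from h import *
go([.5177,.3405,.22],[-90,0,3.5])
```

```text
turn [0.27, 0.23, -0.26] shift [0.0021, 0.0914, -0.0031] | t 21.8 q [33.7, 18.9, 35.5, 107.0, -0.1, 120.0] F [0.3, -0.2, -1.3] open 0.0249
```

Still settling; go down to blade just above the rack and check.

Call:
{"fn": "play_rows", "kwargs": {
  "moves": [
    [[0,0,0],[0.001,0.03,-0.001],20],
    [[0,0,0],[0.002,0.06,-0.003],20],
    [[0,0,0],[0.002,0.08,-0.003],20],
    [[0,0,0],[0.002,0.09,-0.003],20],
    [[0,0,0],[0.002,0.09,-0.003],20]
  ]
}}

```text
time: 22.3
ee_pos: [0.5187, 0.337, 0.2239]
tcp_rot: [-90.2, 0.1, 3.5]
wrist_force: [-0.1, 0.3, -1.1]
opening: 0.0249
```

Call:
{"fn": "play_rows", "kwargs": {
  "moves": [
    [[0,0,0],[0,0,0],20],
    [[0,0,0],[0,0,0],20],
    [[0,0,0],[0,0,0],20],
    [[0,0,0],[0,0,0],20],
    [[0,0,0],[0,0,0],20]
  ]
}}

```text
time: 22.8
ee_pos: [0.5192, 0.3379, 0.2253]
tcp_rot: [-90.1, -0.0, 3.5]
wrist_force: [-0.1, -0.4, -0.9]
opening: 0.0249
```

Run:
```python
from h import *
s,t=snap("23")
go([.5177,.3405,.18],[-90,0,3.5])
crop(s,215,270,90,114,5,"pics/s23.png");crop(t,100,185,80,60,8,"pics/t23.png")
```

```text
turn [0.15, 0.03, 0.01] shift [-0.0013, 0.0451, 0.0028] | t 22.9 q [33.1, 14.8, 20.6, 95.9, -0.1, 119.6] F [-0.3, -0.1, -1.9] open 0.0249
```

View pics/s23.png

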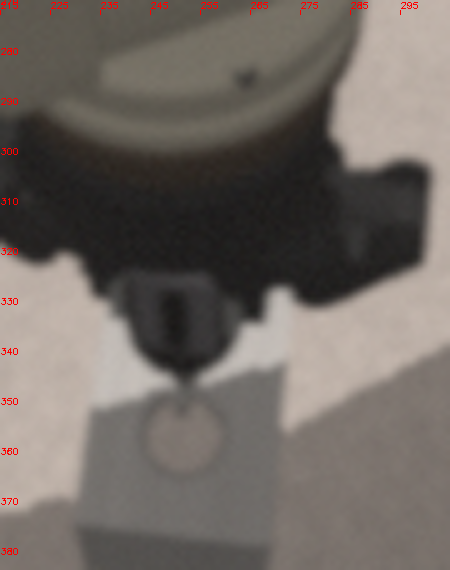

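View pics/t23.png

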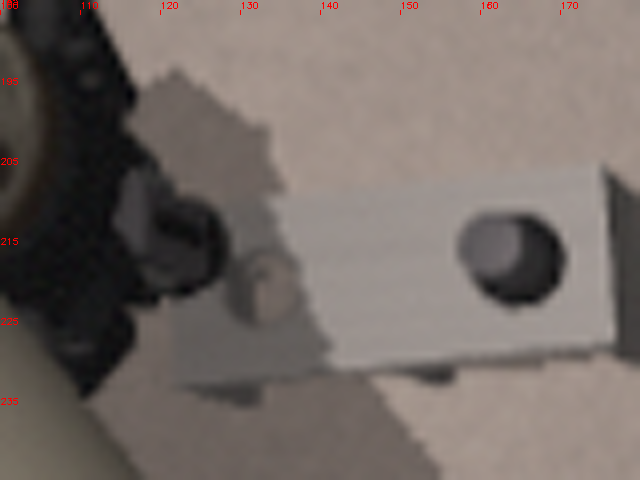

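Call:
{"fn": "play_rows", "kwargs": {
  "moves": [
    [[0,0,0],[-0.0013,0.01,0.0028],20],
    [[0,0,0],[-0.0013,0.02,0.0028],20],
    [[0,0,0],[-0.0013,0.03,0.0028],20],
    [[0,0,0],[-0.0013,0.034,0.0028],20],
    [[0,0,0],[-0.0013,0.034,0.0028],20]
  ]
}}

```text
time: 23.4
ee_pos: [0.5172, 0.3402, 0.1898]
tcp_rot: [-90.2, 0.1, 3.5]
wrist_force: [-0.2, 0.5, -1.6]
opening: 0.0252
```

Run:
```python
from h import *
s,t=snap("24")
go([.5177,.3405,.18],[-90,0,3.5])
for T in("23","24"): pass
print(proj(s,[.5177,.3405,.083]),proj(s,[.5177,.3405,.0905]),proj(t,[.5177,.3405,.083]))
crop(s,215,300,80,84,6,"pics/s24.png");crop(t,100,185,80,60,8,"pics/t24.png")
```

```text
turn [0.15, 0.03, 0.01] shift [0.0001, 0.0111, 0.0001] | t 23.5 q [33.4, 14.2, 16.0, 91.9, -0.1, 119.9] F [0.2, -1.0, -0.6] open 0.0249
[252.04976672 355.82617221] [252.02417862 354.71138392] [131.91818192 220.7597881 ]
```

View pics/s24.png

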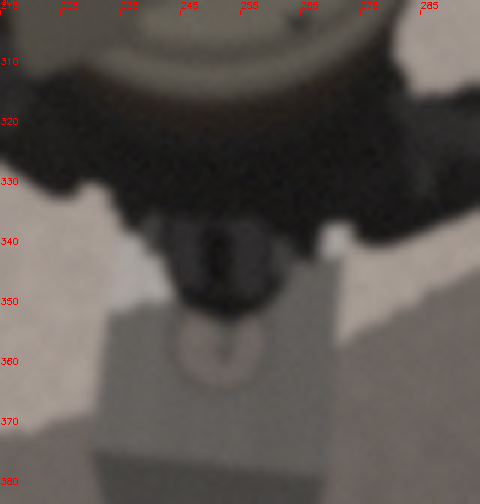

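View pics/t24.png

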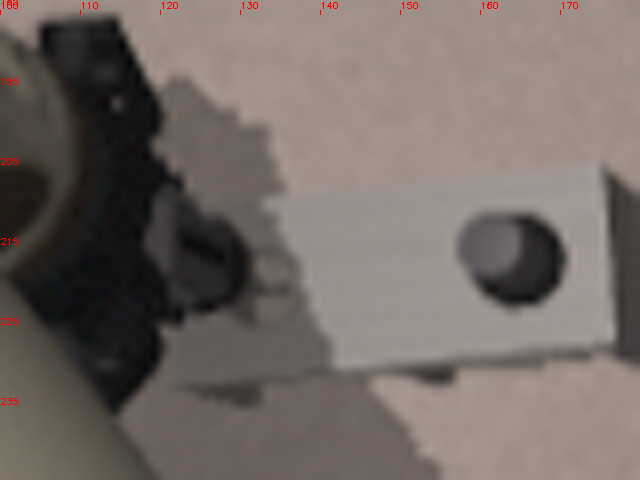

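Call:
{"fn": "play_rows", "kwargs": {
  "moves": [
    [[0,0,0],[0,0.006,0],20],
    [[0,0,0],[0,0.012,0],20],
    [[0,0,0],[0,0.018,0],20],
    [[0,0,0],[0,0.024,0],20],
    [[0,0,0],[0,0.03,0],20]
  ]
}}

```text
time: 24.0
ee_pos: [0.5176, 0.3403, 0.1603]
tcp_rot: [-90.2, 0.0, 3.5]
wrist_force: [-0.1, 0.0, -1.4]
opening: 0.0255
```

Call:
{"fn": "play_rows", "kwargs": {
  "moves": [
    [[0,0,0],[0,0.01,0],20],
    [[0,0,0],[0,0.02,0],20],
    [[0,0,0],[0,0.03,0],20],
    [[0,0,0],[0,0.04,0],20],
    [[0,0,0],[0,0.046,0],20]
  ]
}}

```text
time: 24.5
ee_pos: [0.5173, 0.34, 0.1135]
tcp_rot: [-90.2, 0.1, 3.5]
wrist_force: [0.7, 0.3, -1.2]
opening: 0.0252
```

Call:
{"fn": "play_rows", "kwargs": {
  "moves": [
    [[0,0,0],[0,0.001,0],20],
    [[0,0,0],[0,0.002,0],20],
    [[0,0,0],[0,0.003,0],20],
    [[0,0,0],[0,0.004,0],20],
    [[0,0,0],[0,0.004,0],20]
  ]
}}

```text
time: 25.0
ee_pos: [0.5177, 0.3402, 0.1111]
tcp_rot: [-90.1, -0.0, 3.5]
wrist_force: [0.7, 0.5, -1.2]
opening: 0.0256
```

Call:
{"fn": "play_rows", "kwargs": {
  "moves": [
    [[0,0,0],[0,0.0005,0],20],
    [[0,0,0],[0,0.001,0],20],
    [[0,0,0],[0,0.0015,0],20],
    [[0,0,0],[0,0.002,0],20],
    [[0,0,0],[0,0.002,0],20]
  ]
}}

```text
time: 25.5
ee_pos: [0.5177, 0.3403, 0.1103]
tcp_rot: [-90.1, -0.1, 3.5]
wrist_force: [-2.8, -1.9, 7.2]
opening: 0.025
```

Guard is on the rack (+8 N). Release and rise.

Call:
{"fn": "play_rows", "kwargs": {
  "moves": [
    [[0,0,0],[0,0,0],50],
    [[0,0,0],[0,0,0],80],
    [[0,0,0],[0,0,0],100],
    [[0,0,0],[0,0,0],100],
    [[0,0,0],[0,0,0],100]
  ]
}}

```text
time: 26.0
ee_pos: [0.5177, 0.3402, 0.1088]
tcp_rot: [-90.2, 0.0, 3.5]
wrist_force: [-0.9, 0.5, -0.5]
opening: 0.0852
```

Call:
{"fn": "play_rows", "kwargs": {
  "moves": [
    [[0,0,0],[0,-0.01,0],100],
    [[0,0,0],[0,-0.03,0],100],
    [[0,0,0],[0,-0.07,0],100],
    [[0,0,0],[0,-0.12,0],100],
    [[0,0,0],[0,-0.17,0],100]
  ]
}}

```text
time: 26.5
ee_pos: [0.5171, 0.3403, 0.2814]
tcp_rot: [-90.2, -0.0, 3.5]
wrist_force: [1.3, -0.6, 1.1]
opening: 0.0857
```

Run:
```python
from h import *
go([.3,.1,.33],[-90,0,3.5])
```

```text
turn [0.15, 0.02, 0.01] shift [-0.2315, -0.048, -0.2266] | t 26.5 q [33.4, 16.8, 29.4, 102.7, -0.1, 119.9] F [1.3, -0.6, 1.1] open 0.0857
```

Call:
{"fn": "play_rows", "kwargs": {
  "moves": [
    [[0,0,0],[-0.03,-0.03,0],100],
    [[0,0,0],[-0.07,-0.04,0],100],
    [[0,0,0],[-0.11,-0.04,0],100],
    [[0,0,0],[-0.15,-0.04,0],100],
    [[0,0,0],[-0.19,-0.04,0],100]
  ]
}}

```text
time: 27.0
ee_pos: [0.3265, 0.3287, 0.3199]
tcp_rot: [-90.1, -0.1, 3.5]
wrist_force: [-0.7, 0.6, 0.2]
opening: 0.0858
```

Run:
```python
from h import *
s,t=snap("25")
cv2.imwrite("pics/s25.png",s["img"][:,:,::-1]);cv2.imwrite("pics/t25.png",t["img"][:,:,::-1])
crop(s,220,280,70,100,6,"pics/s25r.png");crop(s,220,160,110,100,6,"pics/s25s.png");crop(t,105,165,160,85,5,"pics/t25c.png")
```

```text
(no output)
```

View pics/s25r.png

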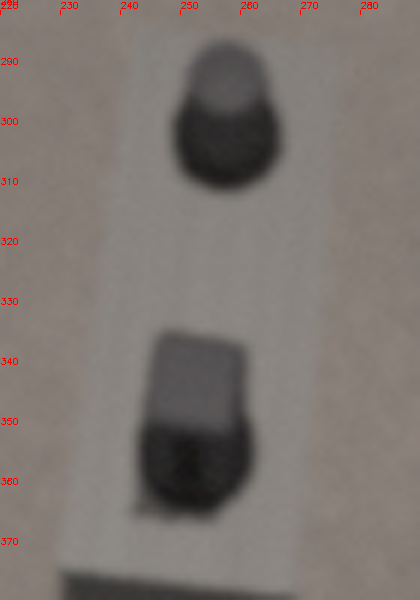

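View pics/s25s.png

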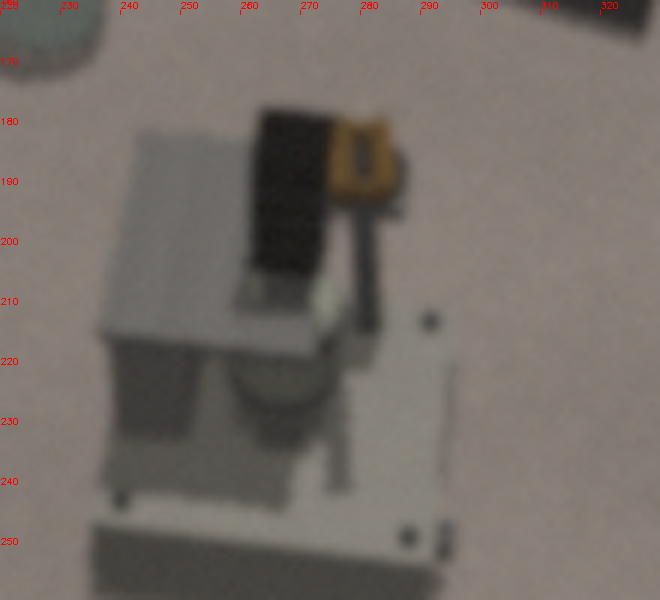

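View pics/t25c.png

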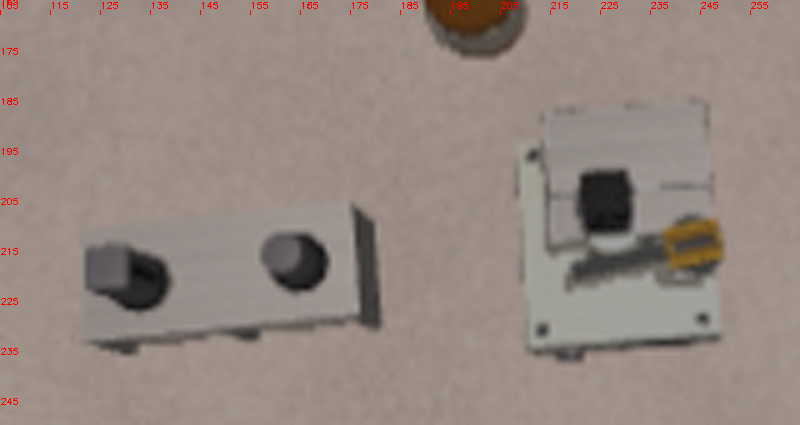

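View pics/s25.png

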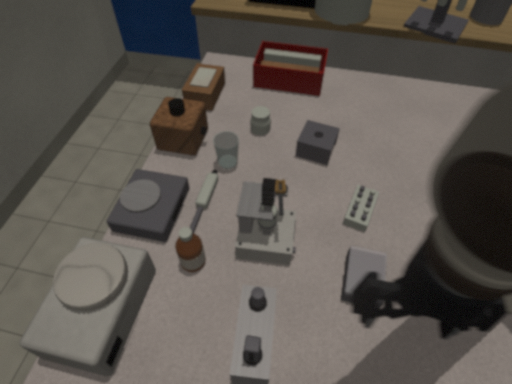

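Run:
```python
from h import *
s,t=load("side","25"),load("top","25")
a=onz(t,242.8,213.2,.157);b=onz(t,219.5,218.8,.152);print(a,b,np.degrees(np.arctan2(*(b-a)[1::-1])),np.linalg.norm(b-a))
a=onz(t,237,214.5,.152);print(np.degrees(np.arctan2(*(b-a)[1::-1])))
a=onz(s,279.8,196,.152);b=onz(s,281,213,.152);print(np.degrees(np.arctan2(*(b-a)[1::-1])))
crop(t,210,195,45,40,14,"pics/t25z.png")
```

```text
[ 5.29787017e-01 -4.03872145e-04  1.57000000e-01] [0.51450516 0.06657257 0.152     ] 102.85301399813288 0.06887944946363518
103.74511064309601
103.21351075591868
```

View pics/t25z.png

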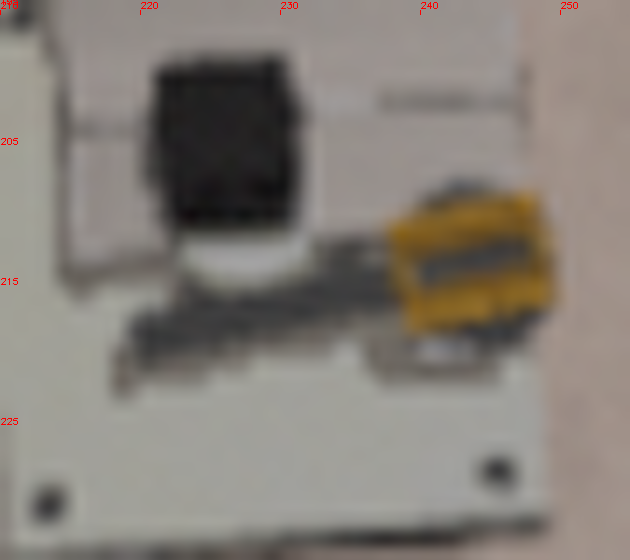

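Run:
```python
from h import *
for T in("20","21","22","25"):
    g=cv2.cvtColor(load("side",T)["img"],cv2.COLOR_RGB2GRAY).astype(float)
    r=[]
    for v in(199,202,206,210,212):
        row=g[v,270:292]; w=np.clip(row.max()*.75-row,0,None); w[:5]=0; w=np.where((np.arange(22)>=6)&(np.arange(22)<=17),w,0)
        r.append(round(float((w*np.arange(270,292)).sum()/w.sum()),2))
    print(T,r)
```

```text
20 [280.27, 280.44, 280.52, 280.1, 279.72]
21 [280.12, 280.39, 280.39, 279.91, 279.47]
22 [280.27, 280.38, 280.49, 280.13, 279.74]
25 [280.26, 280.39, 280.55, 280.51, 280.12]
```

```bash
python3 -c "
from workcell import job_done;print(job_done())"
```

```text
the job is handed in; nothing more can be done
None
```

I put the cartridge in the station, closed the keeper to its stop and put the driver back in the rack. The job is handed in, at about 27 s of the 72 s allowed.

- **Cartridge:** I entered the stem at a 25° tilt from the yoke's open front. I then straightened it under the plate with no contact force, lowered it until it touched the bottom of the bore (about 6 N) and let go. The last pictures show it upright with its neck in the yoke.
- **Keeper:** I seated the blade in the slot and turned clockwise about 91° at the tool, including play and wind-up against the stop. At the end the wrist moment about the vertical rose from about 0.13 to 0.58 N m while the tongue all but stopped moving. The tongue now lies across the mouth.
- **Driver:** It stands upright in the rack's left hole with its guard on the rack. The blade is about 90° from how it first stood. The gripper is clear of everything.
- **Other things:** The other things on the bench look unmoved in the last pictures, though I did not measure them. The highest force I read at the wrist was about 8 N.

**Small disagreements:**
- **Camera offset:** The two cameras differed by about 2 mm on the station's position. I worked between the two readings.
- **Tongue angle:** I measured about 103° for the closed tongue, against 101° expected from my estimate of the station's heading. The tongue may also have sprung back about 0.5° when I backed the driver off. Both are near the limit of what the pictures can resolve.

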